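# Move the washed board to the folding peg over the drip tray

## Robot

A 6-joint arm with a two-finger parallel gripper is mounted at the origin on a cart in front of the work surface, level with it; the furniture and walls round the work are solid. World frame = base frame: x ahead of the robot, y to its left, z up, the work surface at z = 0. Lengths are in mm, angles in rad, forces in N, time in s.
With the tool pointing down it reaches from about 275 to 750 mm from the base axis. Payload 10.2 kg.
Tool frame: the origin (TCP) lies at the very end of the fingers, on their centre line; the grasp point (between the pads) lies 19 mm behind it; z points along the fingers, y is the direction in which the jaws open and shut (so a half turn about z gives the same grasp; the last joint's range is limited). The gripper opens to 85 mm and grips with 20 to 120 N. Pads are 22 mm wide; open, the fingers measure 114 mm over their backs; the gripper's body (76 mm by 85 mm) begins 54 mm behind the grasp point. The pads swing forward as they close: fully open they stand 13 mm farther back than shut.
Start: joints at [0.997, 0.313, 1.498, -0, 1.331, -0.223], TCP at [180.429, 493.028, 231.294] pointing down, gripper open.
Joint ranges: [-2.94, 2.94], [-0.97, 2.17], [0.19, 2.56], [-1.23, 4.37], [0.02, 3.11], [-2.88, 2.88]. Speed limits (rad/s): [2.39, 2.39, 3.01, 3.14, 3.14, 3.14].

## Interface

Orientations are given as a unit quaternion [w, x, y, z].
In Python, from rig import sensors, imaging, ctrl gives the robot as it stands.
- The arm moves only by the shell command python3 -m creep 'ROWS' [FORCE]. ROWS is JSON, a list of rows, each an object with "grip": the finger opening in mm, from 0 to 85.4; "linear": the shift along the tool's x, y, z in mm, a list of three; "rot": the turn, a rotation vector about the tool's x, y, z in rad, a list of three. A call has 1 to 12 rows; each row shifts and turns the commanded pose from where the row before left it, along the tool's axes as they then stand; what a row does not reach is not made up. A row lasts 1/12 s, in which the tool goes at most 41.7 mm and 7.16 degrees, less where a joint would pass 70% of its speed; a pose out of reach is approached as far as the arm can. A call with a gripper value outside its range is refused whole. The fingers move at their own pace and stop on an object; FORCE is the grip in N (left out, the last holds). Time passes only in rows, so rows that do not move let the fingers close. It gives the time, the measured TCP pose, the force and the opening at its end, in the units of the state.
- sensors.sense(): the state, without advancing time (a new reading comes with each control period).
- imaging.capture(name): name is "side" or "top"; returns (picture, depth): 480x640x3 uint8, red, green, blue; 480x640 float32, mm along the optical axis (not along the pixel's ray), 0 where there is no reading.
- imaging.camera_params(name): a dict with "intrinsics" (3x3 intrinsics, pixels), "R" (3x3) and "t" (3): a world point X has camera coordinates R X + t. Camera axes: x right, y down, z forward; pixel columns grow to the right and rows downward; lengths in mm; the calibration is good to about 2 mm. A picture is of the moment at which its call begins. camera_params takes no time and is no camera call.
- ctrl.finish_job(): hands the job in, once; it reports no verdict.
The state is a dict: "time_s": time; "joints": joint angles; "dq": joint speeds; "tau": joint torques, N m; "eef_pos": TCP position; "ee_rot": TCP orientation; "force": force on the tool from outside, world axes, zero at the start; "wrist_torque": the same for the moment, N m; "grip_width": opening from 0.0 (shut) to 1.0 (fully open).
Only numpy, scipy, OpenCV 4.12 (cv2) and the standard library are available. Lean on these libraries where they do the work, as an engineer would, in place of code of your own. Each camera call takes 0.05 s, during which the arm holds its last target.

## Task

The freshly washed little paddle board hangs on a folding peg of the rack, over the bare worktop. Fold the rack's other peg all the way out, move the board onto it by its handle hole so that it hangs free over the drip tray, and then fold the emptied peg fully up flat against the rack. Do not set the wet board down on the worktop on the way, and leave the other things where they stand.

Things in the scene. Friction and masses are not known exactly. Their poses are not given: they have to be found in the camera images.
- rack: Upright wooden peg rack, fixed: panel 340 mm wide, 18 thick, 368 high, brass cap; two end feet 22 wide, 20 high, reaching 45 mm out in front. Origin: on the worktop under the middle of the panel's front face; x points into the panel, y along it, z up. The front (-x) faces roughly to the robot. Two pegs on the front, 176 to 206 mm apart; which is left or right varies.
- peg_loaded: Brass base plate (34 wide, 62 high, 5 thick, hinge ears 29 mm out) of the folding peg that holds the board at the start. Origin: on the panel's front face, 220 mm up; axes as the rack's. Hinge axis parallel to y at x = -22 mm, z = 0. The peg is a round bar 10 mm thick with a cross drum knob (cylinder along y, 18 mm across and 18 long) at its end, knob centre 62 mm from the hinge axis.
- peg_spare: The same base plate for the other peg, empty and folded up at the start, with the drip tray beneath it. Origin, axes and sizes as for peg_loaded.
- peg_loaded_knob (a point): Centre of the 18 mm drum knob at the free end of the peg that holds the board at the start.
- peg_spare_knob (a point): Centre of the 18 mm drum knob at the free end of the other peg.
- peg_loaded_arm (a joint): Fold angle of the peg that holds the board at the start: 0 = fully out on its stop (bar sticks out of the rack, rising 5 degrees toward the knob); 1.484 = folded, bar upright along the panel, knob on top, 22 mm in front of the panel. Growing values swing the knob up toward the panel. Friction of 0.03 N m holds it at any angle when empty; a load pushes it out to its stop.
- peg_spare_arm (a joint): Fold angle of the other peg, same meaning and friction. At the start it is folded or nearly so (1.25 to 1.484).
- board_grip (a point): Middle of the solid handle end of the small pale wooden paddle board (0.13 to 0.22 kg), above its hole: handle 42 mm wide (y), 12 thick (x), straight sides 13 mm above and below this point; half-round top ends 34 mm above it. z points up the board to the handle end. Blade 90 mm wide; lower end 174 mm below this point. It hangs parallel to the rack's panel.
- board_hole (a point): Centre of the paddle board's rectangular handle hole, 31 mm below board_grip: 30 mm wide (y), 36 high (z), through the thickness (x). When the board hangs, the hole's upper edge rests on the peg's bar, with the hole's centre 13 mm below the bar's axis.
- drip_tray: Shallow steel drip tray, 70x96x14 mm, fixed on the worktop under the spare peg. Origin: centre of its underside.
- kitchen_timer: Kitchen timer, black knob-like top on a white base, 63 mm across, 54 high; stands at the foot of the rack between the two pegs. Leave it. Origin at its underside.
- glazed_mug: Squat two-tone stoneware mug with a handle, 120x87x72 mm, on the worktop left in front of the rack. Leave it. Origin at its underside.
- espresso_cup: Small pale espresso cup with a handle, 64x91x50 mm, on the worktop to the right, before the tall solid fridge that closes the right-hand side ahead of the robot. Leave it. Origin at its underside.
- coffee_scoop: Small brass coffee scoop with a flat handle, 42x82x25 mm, on the worktop in front of the rack. Leave it. Origin at its underside.
- paddle_board: The small pale wooden paddle board as a whole; origin at the centre of its handle hole, axes as under board_grip.
There are look-alikes about, which are no part of the job. There is more than one size of the paddle_board; the job needs the larger.

How it is judged (in metres and radians):
On the way, in this order (a step that is already met when the one before it is completed fails the run):
1. the spare peg is folded fully out (value of joint peg_spare_arm below 0.1 rad), for 0.2 s.
2. the paddle board hangs on the spare peg and is let go (value of joint peg_spare_arm below 0.1 rad and x of board_hole in the frame of peg_spare between -0.084 and -0.024 m and y of board_hole in the frame of peg_spare between -0.02 and 0.02 m and z of board_hole in the frame of peg_spare between -0.024 and -0.003 m and angle between paddle_board's own z axis and vertical below 0.2 rad and contact force between the fingers and paddle_board below 0.1 N and contact force between paddle_board and peg_spare above 0.5 N), for 0.3 s.
3. the emptied peg is folded up flat (value of joint peg_loaded_arm above 1.36 rad), for 0.2 s.
At the end, for the whole second after the job is handed in: The emptied peg is folded to within 7 degrees of flat, the other is out to within 6 degrees of its stop, and the board hangs on that one by its handle hole (hole centre 24 to 84 mm from the panel, within 20 mm of the peg sideways), within 11 degrees of upright, released and at rest (all of step 2 and value of joint peg_loaded_arm above 1.36 rad and linear speed of paddle_board below 0.03 m/s); the robot touches nothing.
It fails at once if the board is set down or dropped (height (world z) of board_grip below 0.19 m).
It fails at once if another thing is pushed more than 30 mm from its place (distance of any of kitchen_timer, glazed_mug, espresso_cup, coffee_scoop from where it was at the start of the episode above 0.03 m).
It also fails if it takes over 72 s, if anything falls off the work surface, if the arm or the gripper's body presses on something with over 40 N, if the wrist force passes 120 N, or if a joint passes its speed limit or range.

## Working session

There is one attempt and no reset: what is moved stays moved. The work goes in short steps, Python scripts to look and compute and a shell command to move; the robot and the scene stay as the last step left them, time stands still between calls to the robot, and variables do not carry over. Pictures are saved under pics/ and viewed, and the job is handed in when it is done.

```bash
ls; mkdir -p pics
python3 - <<'E'
from rig import sensors, imaging, ctrl
import cv2,numpy as np
print(sensors.sense())
for n in("side","top"):
    p,d=imaging.capture(n); cv2.imwrite(f"pics/{n}0.png",p[:,:,::-1]); np.savez(f"pics/{n}0.npz",p=p,d=d)
    print(imaging.camera_params(n))
E
```

```text
pics
{'time_s': 0.0, 'joints': array([ 9.96614395e-01,  3.13445440e-01,  1.49845605e+00, -1.78922062e-05,
        1.33098606e+00, -2.23396682e-01]), 'dq': array([ 0.0003887 , -0.00059707, -0.00060571, -0.00129255,  0.00158204,
        0.00016876]), 'tau': array([ 1.78733485e-04, -4.12270725e+01, -2.59742653e+01, -1.92038297e-04,
        4.17847827e-03, -8.63827495e-06]), 'eef_pos': array([180.2768004 , 492.79859985, 230.73026813]), 'ee_rot': array([-2.43399118e-04,  1.74492618e-01,  9.84658269e-01, -6.00017971e-04]), 'force': array([0.09578208, 0.50689188, 0.19973243]), 'wrist_torque': array([ 0.02561415, -0.00297205,  0.01967928]), 'grip_width': 1.0010867360119502}
{'intrinsics': array([[477.64250438,   0.        , 315.85648914],
       [  0.        , 477.64250438, 240.89001627],
       [  0.        ,   0.        ,   1.        ]]), 'R': array([[ 0.96426628, -0.26386128, -0.023828  ],
       [-0.14924842, -0.46669813, -0.87173262],
       [ 0.218896  ,  0.84413866, -0.48940215]]), 't': array([-370.04006638,  380.99039034,  597.05118567])}
{'intrinsics': array([[530.377058  ,   0.        , 315.79523493],
       [  0.        , 530.377058  , 243.47227804],
       [  0.        ,   0.        ,   1.        ]]), 'R': array([[ 9.71827780e-03, -9.99950066e-01,  2.32835548e-03],
       [-9.90616732e-01, -9.94495625e-03, -1.36306960e-01],
       [ 1.36323309e-01, -9.81838995e-04, -9.90663914e-01]]), 't': array([ 336.30347363,  510.25656914, 1137.24802715])}
```

View pics/side0.png

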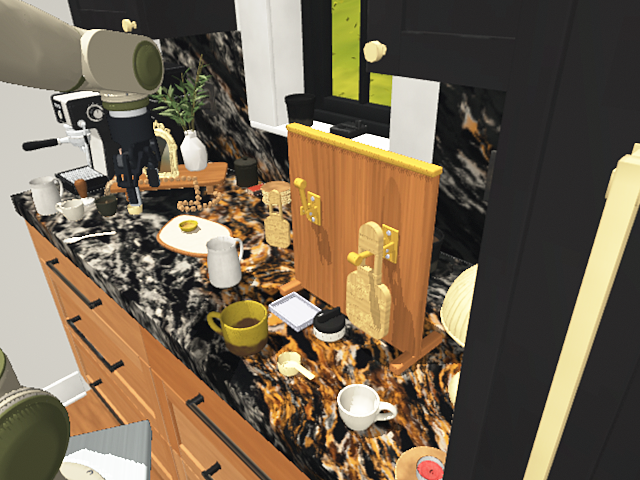

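View pics/top0.png

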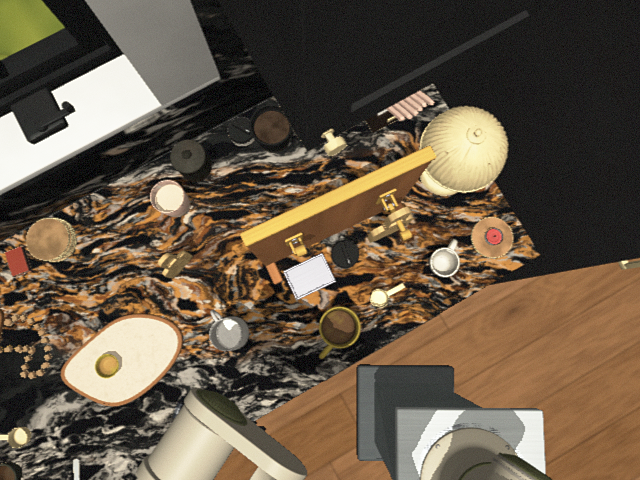

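The rack stands ahead. The spare peg is folded up at side (302,200), with the tray at (295,310). The board hangs on the right peg, knob at side (357,258) and handle at (371,240). Next I'll measure these with depth.

```bash
cat > h.py <<'E'
import numpy as np,cv2
from rig import sensors, imaging, ctrl
def cloud(n,d):
    c=imaging.camera_params(n);K,R,t=c['intrinsics'],np.array(c['R']),np.array(c['t'])
    v,u=np.mgrid[0:480,0:640]
    X=np.stack([(u-K[0,2])/K[0,0]*d,(v-K[1,2])/K[1,1]*d,d],-1)
    return (X-t)@R
def proj(n,P):
    c=imaging.camera_params(n);x=np.array(c['R'])@P+c['t'];q=c['intrinsics']@x;return q[:2]/q[2]
def crop(p,u0,v0,u1,v1,k,f): cv2.imwrite(f,cv2.resize(p[v0:v1,u0:u1,::-1],None,fx=k,fy=k,interpolation=cv2.INTER_CUBIC))
E
python3 - <<'E'
from h import *
np.set_printoptions(precision=1,suppress=True)
S=np.load('pics/side0.npz');T=np.load('pics/top0.npz')
C=cloud('side',S['d']);D=cloud('top',T['d'])
crop(S['p'],270,120,450,380,3-.7,'pics/s0c.png')
crop(T['p'],230,140,450,310,3.5,'pics/t0c.png')
# panel plane: patch between pegs
P=C[200:300,322:342].reshape(-1,3)
for it in range(3):
    m=P.mean(0);n=np.linalg.svd(P-m)[2][2];r=(P-m)@n;P=P[abs(r)<max(2*r.std(),1)]
print('plane',m,n,np.degrees(np.arctan2(n[1],n[0])),r.std())
for (u,v) in [(290,127),(439,172),(288,134),(438,178),(300,183),(303,222),(371,230),(371,228),(357,258),(394,245),(312,205),(362,300),(329,322)]:
    print('side',u,v,C[v,u])
for (u,v) in [(432,153),(246,242),(298,240),(295,252),(389,200),(405,215),(381,240),(345,252),(308,277),(405,240)]:
    print('top',u,v,D[v,u])
E
```

```text
plane [511.7 340.3 146.1] [-0.9 -0.4 -0. ] -154.26419011904812 0.8240698567792936
side 290 127 [462.7 437.5 366.6]
side 439 172 [617.6 153.3 362.4]
side 288 134 [460.2 447.5 350.7]
side 438 178 [616.6 152.6 353.7]
side 300 183 [458.8 356.1 287.1]
side 303 222 [475.1 416.2 176.7]
side 371 230 [528.8 183.6 267.5]
side 371 228 [528.1 182.  271.9]
side 357 258 [500.2 165.5 232.7]
side 394 245 [576.5 199.4 223.9]
side 312 205 [485.4 378.4 229.8]
side 362 300 [520.4 191.6 130.6]
side 329 322 [481.8 260.6  39.1]
top 432 153 [610.2 155.7 368.2]
top 246 242 [462.  451.3 369.9]
top 298 240 [487.5 374.6 220.5]
top 295 252 [457.7 377.5 281.1]
top 389 200 [585.4 192.1 129.7]
top 405 215 [529.8 181.3 256. ]
top 381 240 [520.7 193.2   2.8]
top 345 252 [485.9 278.   56.9]
top 308 277 [434.8 358.1   5.3]
top 405 240 [521.2 138.7   3. ]
```

View pics/s0c.png

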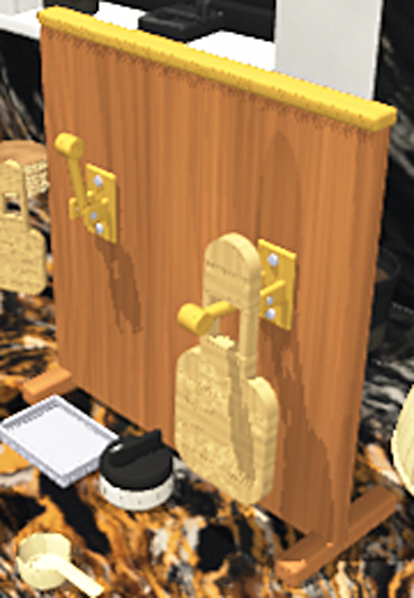

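View pics/t0c.png

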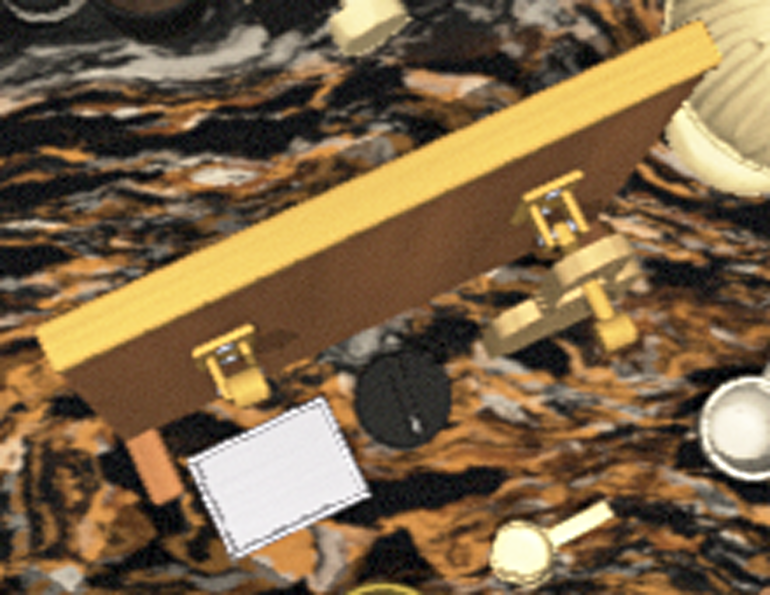

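Run:
```python
from h import *
np.set_printoptions(precision=1,suppress=True)
S=np.load('pics/side0.npz');T=np.load('pics/top0.npz')
C=cloud('side',S['d']);D=cloud('top',T['d'])
A=np.concatenate([C.reshape(-1,3),D.reshape(-1,3)])
m=np.array([511.7,340.3,146.1]);n=np.array([.901,.434,0])
for it in range(5):
    r=(A-m)@n
    th=np.arctan2(n[1],n[0]);y=A@np.array([-np.sin(th),np.cos(th),0])
    y0=m@np.array([-np.sin(th),np.cos(th),0])
    P=A[(abs(r)<4)&(A[:,2]>30)&(A[:,2]<340)&(abs(y-y0)<220)]
    m=P.mean(0);q=np.linalg.svd(P-m,full_matrices=False)[2][2]; q*=np.sign(q[0]); n=np.array([q[0],q[1],0]);n/=np.linalg.norm(n)
print('n',q,np.degrees(np.arctan2(n[1],n[0])),len(P))
ey=np.array([-n[1],n[0],0])
P=A[(abs((A-m)@n)<3)&(A[:,2]>250)&(A[:,2]<345)&(abs((A-m)@ey)<230)]
Y=(P-m)@ey; print('y ext',np.percentile(Y,[0.2,1,99,99.8]))
yc=(np.percentile(Y,.2)+np.percentile(Y,99.8))/2
O=m+ey*yc;O[2]=0;print('O',O)
np.savez('rack.npz',O=O,n=n,ey=ey)
def rk(X): return np.stack([(X-O)@n,(X-O)@ey,X[...,2]],-1)
for nm,X in(('side',C),('top',D)):
    Rk=rk(X)
    img=S['p'] if nm=='side' else T['p']
    for lab,lo,hi in[('spare front',(-60,50,150),(-10,170,330)),('loaded front',(-110,-170,200),(-48,-40,330)),('board',(-48,-170,40),(-36,-40,320)),('plateS',(-8,50,180),(-3,130,260)),('plateL',(-8,-130,180),(-3,-60,260)),('tray',(-150,50,3),(-20,150,20)),('timer',(-120,-60,30),(-10,60,60))]:
        M=np.all((Rk>lo)&(Rk<hi),-1); Q=Rk[M]
        if len(Q)>5: print(nm,lab,len(Q),'min',np.percentile(Q,1,axis=0),'max',np.percentile(Q,99,axis=0),'med',np.median(Q,0))
```

```text
n [0.9 0.4 0. ] 25.9754268184515 20016
y ext [-151.8 -150.2  181.8  186.5]
O [531.7 299.6   0. ]
side spare front 347 min [-43.3  78.7 214.1] max [-10.4 101.6 291.4] med [-29.4  87.3 248.1]
side loaded front 925 min [ -93.1 -119.7  203.2] max [-48.5 -77.4 275.7] med [ -54.5 -102.3  238.9]
side board 256 min [ -47.9 -143.3   94.9] max [-41.1 -81.6 276.1] med [ -45.8 -118.4  205.9]
side plateS 260 min [ -7.9  74.2 192.5] max [ -3.1 108.1 253.2] med [ -5.3  86.3 230.3]
side plateL 352 min [  -7.9 -115.2  192.4] max [ -3.1 -83.7 252.8] med [  -5.2 -103.1  232.2]
side tray 1119 min [-127.9   53.     3.1] max [-26.3 148.6  17.6] med [-61.3  99.1   5.6]
side timer 610 min [-83.3 -31.7  30.5] max [-27.9  25.2  55.6] med [-58.7  -6.9  38.5]
top spare front 154 min [-42.   81.8 219.7] max [-10.6 106.  292.9] med [-30.4  94.9 287.3]
top loaded front 320 min [ -91.3 -115.6  204. ] max [-48.3 -74.9 277.7] med [-54.7 -94.2 233.9]
top board 165 min [ -47.8 -115.1  108.3] max [-41.1 -51.1 276.8] med [-44.9 -78.2 261.9]
top plateS 92 min [ -7.4  77.7 193.7] max [ -3.1 110.1 254. ] med [ -4.4  94.2 229.8]
top plateL 93 min [  -7.6 -111.   192.4] max [ -3.2 -79.1 252.8] med [ -4.2 -94.6 230. ]
top tray 1164 min [-146.7   51.     3.1] max [-25.8 147.   17.5] med [-67.7  97.6   5. ]
top timer 624 min [-80.3 -27.2  30.6] max [-23.1  30.1  56.5] med [-51.9   2.5  37.6]
```

```bash
cat >> h.py <<'E'
from scipy.spatial.transform import Rotation as Ro
try:
    _r=np.load('rack.npz');O,n,ey=_r['O'],_r['n'],_r['ey']
except Exception: pass
def rk(X): X=np.asarray(X,float);return np.stack([(X-O)@n,(X-O)@ey,X[...,2]],-1)
def w(p): return O+n*p[0]+ey*p[1]+np.array([0,0,p[2]])
def Rg(pitch):  # tool pointing pitch deg below horizontal into the panel
    a=np.radians(pitch);z=n*np.cos(a)-np.array([0,0,1])*np.sin(a)
    return np.stack([np.cross(ey,z),ey,z],1)
def cur():
    s=sensors.sense();q=s['ee_rot'];return s,np.array(s['eef_pos']),Ro.from_quat([q[1],q[2],q[3],q[0]]).as_matrix()
def plan(tcp_rack,pitch):
    np.set_printoptions(precision=3,suppress=True)
    s,p,R=cur();G=Rg(pitch)
    print('t',s['time_s'],'tcp rack',rk(p),'F',np.array(s['force']),'g',s['grip_width'],'q',s['joints'])
    rv=Ro.from_matrix(R.T@G).as_rotvec();print('rot first (tool):',rv,np.linalg.norm(rv))
    print('then linear (goal tool axes):',G.T@(w(tcp_rack)-p))
E
python3 -c "
from h import *
k=np.array([-34,92,282.]);d=np.array([.707,0,-.707])
plan(k+d*8-d*70,45)"
```

```text
t 0.1 tcp rack [-231.213  327.585  230.801] F [ 0.145  0.071 -0.713] g 1.0022440174836256 q [ 0.997  0.313  1.498 -0.     1.331 -0.223]
rot first (tool): [-0.316 -0.742 -0.761] 1.109353272978729
then linear (goal tool axes): [-175.654 -235.585   41.256]
```

```bash
python3 -m creep '[{"grip":85,"linear":[0,0,0],"rot":[-0.0316,-0.0742,-0.0761]},{"grip":85,"linear":[0,0,0],"rot":[-0.0316,-0.0742,-0.0761]},{"grip":85,"linear":[0,0,0],"rot":[-0.0316,-0.0742,-0.0761]},{"grip":85,"linear":[0,0,0],"rot":[-0.0316,-0.0742,-0.0761]},{"grip":85,"linear":[0,0,0],"rot":[-0.0316,-0.0742,-0.0761]},{"grip":85,"linear":[0,0,0],"rot":[-0.0316,-0.0742,-0.0761]},{"grip":85,"linear":[0,0,0],"rot":[-0.0316,-0.0742,-0.0761]},{"grip":85,"linear":[0,0,0],"rot":[-0.0316,-0.0742,-0.0761]},{"grip":85,"linear":[0,0,0],"rot":[-0.0316,-0.0742,-0.0761]},{"grip":85,"linear":[0,0,0],"rot":[-0.0316,-0.0742,-0.0761]},{"grip":85,"linear":[0,0,0],"rot":[0,0,0]}]' 20; python3 -c "
from h import *
k=np.array([-34,92,282.]);d=np.array([.707,0,-.707])
plan(k+d*8-d*70,45)"
```

```text
time_s: 1.02
eef_pos: [179.2, 491.6, 229.4]
ee_rot: [0.373, -0.21, 0.9, 0.085]
force: [1.0, -1.1, -0.5]
grip_width: 0.989
t 1.0167 tcp rack [-232.765  326.972  229.411] F [ 0.97  -1.053 -0.516] g 0.9892038594716834 q [ 1.244  0.152  1.921 -0.922  0.683 -0.158]
rot first (tool): [0.    0.    0.005] 0.005365456377947733
then linear (goal tool axes): [-177.734 -234.972   41.371]
```

```bash
python3 -m creep '[{"grip":60,"linear":[-22,-29,5],"rot":[0,0,0]},{"grip":60,"linear":[-22,-29,5],"rot":[0,0,0]},{"grip":60,"linear":[-22,-29,5],"rot":[0,0,0]},{"grip":60,"linear":[-22,-29,5],"rot":[0,0,0]},{"grip":60,"linear":[-22,-29,5],"rot":[0,0,0]},{"grip":60,"linear":[-22,-29,5],"rot":[0,0,0]},{"grip":60,"linear":[-22,-29,5],"rot":[0,0,0]},{"grip":60,"linear":[-22,-29,5],"rot":[0,0,0]},{"grip":60,"linear":[0,0,0],"rot":[0,0,0]}]' 20; python3 -c "
from h import *
k=np.array([-34,92,282.]);d=np.array([.707,0,-.707])
plan(k+d*8,45)
for nm in('side','top'):
    p,dd=imaging.capture(nm);np.savez(f'pics/{nm}1.npz',p=p,d=dd)
    u,v=(int(a) for a in proj(nm,w(k)));print(u,v)
    crop(p,max(u-80,0),max(v-80,0),u+80,v+80,2.4,f'pics/{nm}1.png')
a=cv2.imread('pics/side1.png');b=cv2.imread('pics/top1.png');cv2.imwrite('pics/j1.png',np.hstack([a,b]))"
```

```text
time_s: 1.77
eef_pos: [420.5, 351.2, 329.0]
ee_rot: [0.375, -0.205, 0.9, 0.086]
force: [-0.6, 1.3, -0.7]
grip_width: 0.702
t 1.7667 tcp rack [-77.327  95.042 329.036] F [-0.574  1.305 -0.733] g 0.7015964636341123 q [ 0.498 -0.048  1.855 -0.065  0.547 -1.478]
rot first (tool): [-0.002  0.004 -0.006] 0.007017619060610108
then linear (goal tool axes): [ 2.622 -3.042 71.895]
299 183
300 250
```

View pics/j1.png

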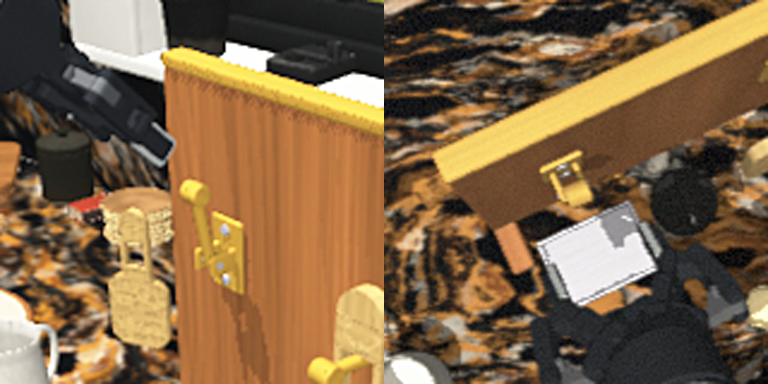

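```bash
python3 -m creep '[{"grip":60,"linear":[1,-1,20],"rot":[0,0,-0.005]},{"grip":60,"linear":[1,-1,20],"rot":[0,0,0]},{"grip":60,"linear":[0,0,20],"rot":[0,0,0]},{"grip":60,"linear":[0,0,12],"rot":[0,0,0]},{"grip":60,"linear":[0,0,0],"rot":[0,0,0]},{"grip":60,"linear":[0,0,0],"rot":[0,0,0]}]' 20; python3 -c "
from h import *
k=np.array([-34,92,282.]);d=np.array([.707,0,-.707])
plan(k+d*8,45)
for nm in('side','top'):
    p,dd=imaging.capture(nm);np.savez(f'pics/{nm}2.npz',p=p,d=dd)
    u,v=(int(a) for a in proj(nm,w(k)))
    crop(p,max(u-50,0),max(v-50,0),u+50,v+50,4,f'pics/{nm}2.png')
a=cv2.imread('pics/side2.png');b=cv2.imread('pics/top2.png');cv2.imwrite('pics/j2.png',np.hstack([a,b]))"
```

```text
time_s: 2.37
eef_pos: [459.8, 374.3, 272.7]
ee_rot: [0.372, -0.21, 0.9, 0.086]
force: [-1.1, 0.5, 0.9]
grip_width: 0.702
t 2.3667 tcp rack [-31.862  98.584 272.741] F [-1.054  0.496  0.909] g 0.7021522652494063 q [ 0.499  0.11   1.841 -0.077  0.409 -1.472]
rot first (tool): [ 0.002 -0.002  0.004] 0.005197820145863546
then linear (goal tool axes): [-5.035 -6.584 -0.06 ]
```

View pics/j2.png

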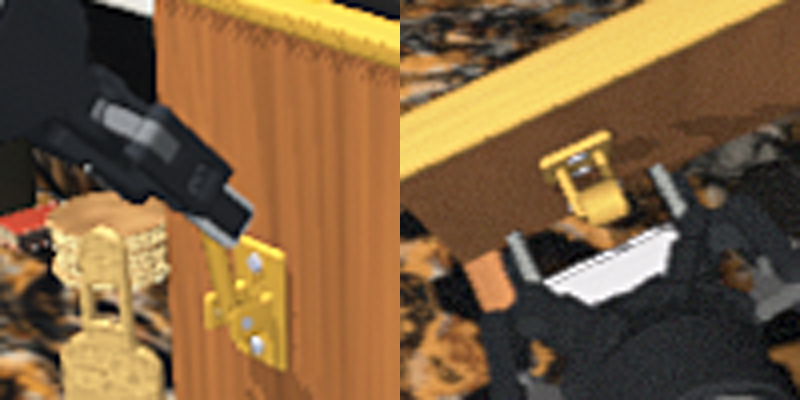

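```bash
python3 -m creep '[{"grip":60,"linear":[-5,-6.5,0],"rot":[0,0,0]},{"grip":60,"linear":[0,0,0],"rot":[0,0,0]},{"grip":35,"linear":[0,0,0],"rot":[0,0,0]},{"grip":35,"linear":[0,0,0],"rot":[0,0,0]},{"grip":35,"linear":[0,0,0],"rot":[0,0,0]}]' 20; python3 -c "
from h import *
k=np.array([-34,92,282.]);d=np.array([.707,0,-.707])
plan(k+d*8,45)
for nm in('side','top'):
    p,dd=imaging.capture(nm);np.savez(f'pics/{nm}3.npz',p=p,d=dd)
    u,v=(int(a) for a in proj(nm,w(k)))
    crop(p,max(u-50,0),max(v-50,0),u+50,v+50,4,f'pics/{nm}3.png')
a=cv2.imread('pics/side3.png');b=cv2.imread('pics/top3.png');cv2.imwrite('pics/j3.png',np.hstack([a,b]))"
```

```text
time_s: 2.88
eef_pos: [466.6, 369.3, 277.0]
ee_rot: [0.373, -0.21, 0.9, 0.085]
force: [-0.2, -0.5, 0.4]
grip_width: 0.408
t 2.8833 tcp rack [-28.     91.165 277.031] F [-0.198 -0.469  0.399] g 0.4077749507853399 q [ 0.481  0.109  1.832 -0.048  0.416 -1.511]
rot first (tool): [ 0.    -0.     0.004] 0.004379158410552599
then linear (goal tool axes): [0.729 0.835 0.242]
```

View pics/j3.png

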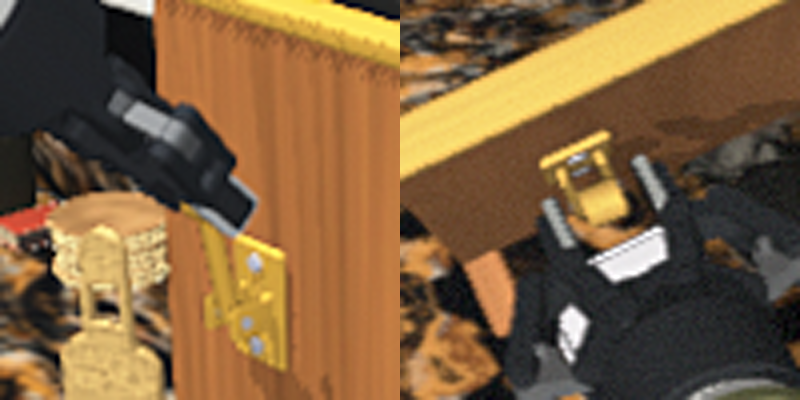

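```bash
python3 -m creep '[{"grip":10,"linear":[0,0,0],"rot":[0,0,0]},{"grip":10,"linear":[0,0,0],"rot":[0,0,0]},{"grip":10,"linear":[0,0,0],"rot":[0,0,0]},{"grip":10,"linear":[0,0,0],"rot":[0,0,0]},{"grip":10,"linear":[0,0,0],"rot":[0,0,0]}]' 20; python3 -c "
from h import *
k=np.array([-34,92,282.]);d=np.array([.707,0,-.707])
plan(k+d*8,45)
G=Rg(45)
# arc deltas: knob angle phi from horizontal-out
a0=np.arctan2(62,12)
L=62
pts=[np.array([-22-L*np.cos(a),0,220+L*np.sin(a)]) for a in np.linspace(a0,np.radians(3),12)]
for i in range(11):
    dv=pts[i+1]-pts[i]; print(np.degrees(np.linspace(a0,np.radians(3),12)[i+1]),G.T@(n*dv[0]+np.array([0,0,dv[2]])))"
```

```text
time_s: 3.4
eef_pos: [466.7, 369.5, 277.0]
ee_rot: [0.373, -0.21, 0.9, 0.085]
force: [-3.8, 4.9, 1.4]
grip_width: 0.203
t 3.4 tcp rack [-27.774  91.297 277.005] F [-3.804  4.863  1.354] g 0.20262530257410571 q [ 0.481  0.109  1.831 -0.048  0.416 -1.512]
rot first (tool): [ 0.001 -0.     0.004] 0.004274986318398387
then linear (goal tool axes): [0.871 0.703 0.064]
72.13267032418334 [ 6.436  0.    -3.805]
65.219403291765 [ 6.847  0.    -3.002]
58.306136259346665 [ 7.159 -0.    -2.156]
51.39286922692833 [ 7.366  0.    -1.279]
44.47960219451 [ 7.467 -0.    -0.383]
37.56633516209167 [7.458 0.    0.519]
30.653068129673336 [ 7.342 -0.     1.412]
23.739801097255 [ 7.118 -0.     2.286]
16.826534064836668 [6.791 0.    3.126]
9.913267032418338 [ 6.366 -0.     3.921]
3.0000000000000004 [5.848 0.    4.659]
```

Gripped at about 17.3 mm, which fits the 18 mm drum. Now I'll pull it along the arc.

```bash
python3 -m creep '[{"grip":10,"linear":[6.4,0,-3.8],"rot":[0,0,0]},{"grip":10,"linear":[6.8,0,-3],"rot":[0,0,0]},{"grip":10,"linear":[7.2,0,-2.2],"rot":[0,0,0]},{"grip":10,"linear":[7.4,0,-1.3],"rot":[0,0,0]},{"grip":10,"linear":[7.5,0,-0.4],"rot":[0,0,0]},{"grip":10,"linear":[7.5,0,0.5],"rot":[0,0,0]},{"grip":10,"linear":[0,0,0],"rot":[0,0,0]}]'; python3 -c "
from h import *
k=np.array([-34,92,282.]);d=np.array([.707,0,-.707])
plan(k+d*8,45)"
```

```text
time_s: 3.98
eef_pos: [432.9, 353.0, 254.5]
ee_rot: [0.374, -0.21, 0.899, 0.086]
force: [-6.5, 4.6, 5.3]
grip_width: 0.204
t 3.9833 tcp rack [-65.439  91.232 254.491] F [-6.491  4.605  5.254] g 0.2037684751817395 q [ 0.484  0.054  1.958 -0.062  0.343 -1.495]
rot first (tool): [0.001 0.002 0.005] 0.005118441802648513
then linear (goal tool axes): [-41.683   0.768  10.778]
```

```bash
python3 -m creep '[{"grip":10,"linear":[7.3,0,1.4],"rot":[0,0,0]},{"grip":10,"linear":[7.1,0,2.3],"rot":[0,0,0]},{"grip":10,"linear":[6.8,0,3.1],"rot":[0,0,0]},{"grip":10,"linear":[6.4,0,3.9],"rot":[0,0,0]},{"grip":10,"linear":[5.8,0,4.7],"rot":[0,0,0]},{"grip":10,"linear":[0,0,0],"rot":[0,0,0]},{"grip":10,"linear":[0,0,0],"rot":[0,0,0]}]'; python3 -c "
from h import *
k=np.array([-83.8,92,225.4]);d=np.array([.707,0,-.707])
plan(k+d*8,45)
for nm in('side','top'):
    p,dd=imaging.capture(nm);np.savez(f'pics/{nm}4.npz',p=p,d=dd)
    u,v=(int(a) for a in proj(nm,w(k)))
    crop(p,max(u-50,0),max(v-50,0),u+50,v+50,4,f'pics/{nm}4.png')
a=cv2.imread('pics/side4.png');b=cv2.imread('pics/top4.png');cv2.imwrite('pics/j4.png',np.hstack([a,b]))"
```

```text
time_s: 4.57
eef_pos: [420.9, 347.1, 218.8]
ee_rot: [0.372, -0.21, 0.9, 0.085]
force: [-9.7, 3.3, 2.3]
grip_width: 0.201
t 4.5667 tcp rack [-78.728  91.175 218.785] F [-9.712  3.256  2.296] g 0.20086162783059613 q [ 0.485  0.078  2.037 -0.089  0.244 -1.467]
rot first (tool): [ 0.001 -0.002  0.005] 0.0053543832923028225
then linear (goal tool axes): [-1.091  0.825 -0.265]
```

View pics/j4.png

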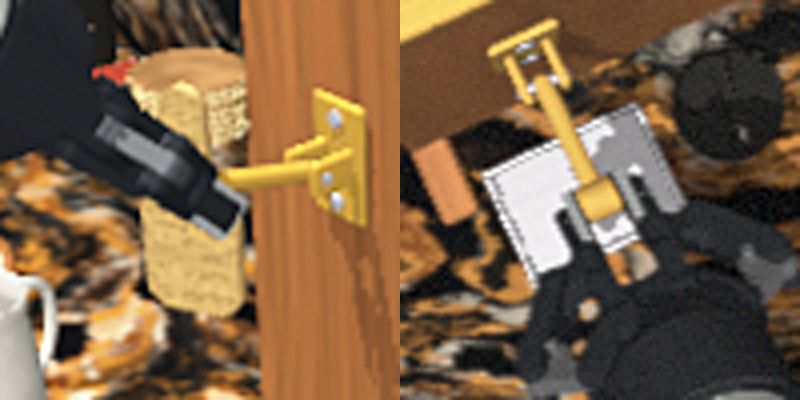

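```bash
python3 -m creep '[{"grip":10,"linear":[3,0,3],"rot":[0,0,0]},{"grip":10,"linear":[0,0,0],"rot":[0,0,0]},{"grip":10,"linear":[0,0,0],"rot":[0,0,0]},{"grip":50,"linear":[-1.5,0,-1.5],"rot":[0,0,0]},{"grip":50,"linear":[0,0,0],"rot":[0,0,0]},{"grip":70,"linear":[0,0,0],"rot":[0,0,0]},{"grip":70,"linear":[0,0,0],"rot":[0,0,0]},{"grip":70,"linear":[0,0,-30],"rot":[0,0,0]},{"grip":70,"linear":[0,0,-30],"rot":[0,0,0]},{"grip":70,"linear":[0,0,-30],"rot":[0,0,0]},{"grip":70,"linear":[0,0,0],"rot":[0,0,0]}]'; python3 -c "
from h import *
d=np.array([.707,0,-.707])
plan(np.array([-54,-97,243])+d*19-d*85,45)
for nm in('side','top'):
    p,dd=imaging.capture(nm);C=rk(cloud(nm,dd))
    for lo,hi in[((-110,70,190),(-70,115,260)),((-110,-120,180),(-76,-70,260)),((-70,-160,246),(-38,-40,300))]:
        Q=C[np.all((C>lo)&(C<hi),-1)]
        if len(Q)>5:print(nm,np.percentile(Q,2,axis=0),np.percentile(Q,98,axis=0),len(Q))
    np.savez(f'pics/{nm}5.npz',p=p,d=dd)
    cv2.imwrite(f'pics/{nm}5.png',p[60:400,200:520,::-1])
a=cv2.imread('pics/side5.png');b=cv2.imread('pics/top5.png');cv2.imwrite('pics/j5.png',np.hstack([a,b]))"
```

```text
time_s: 5.58
eef_pos: [363.6, 318.8, 285.1]
ee_rot: [0.376, -0.21, 0.899, 0.086]
force: [0.9, -0.5, 1.7]
grip_width: 0.82
t 5.5833 tcp rack [-142.657   90.812  285.143] F [ 0.907 -0.512  1.701] g 0.8203010292606766 q [ 0.491 -0.165  2.077 -0.062  0.439 -1.493]
rot first (tool): [0.001 0.006 0.005] 0.007901016293568304
then linear (goal tool axes): [ -32.89  -187.812   26.5  ]
side [-92.715  81.552 224.459] [-70.957  99.055 241.001] 118
side [ -93.248 -107.523  220.69 ] [-78.329 -89.879 236.38 ] 154
side [ -55.125 -119.189  246.901] [-41.392 -78.984 275.87 ] 445
top [-90.999  85.13  230.293] [-70.69  102.094 241.906] 106
top [ -91.562 -104.422  222.119] [-76.182 -87.292 237.353] 94
top [ -52.925 -114.648  247.604] [-39.882 -75.331 276.76 ] 210
```

View pics/j5.png

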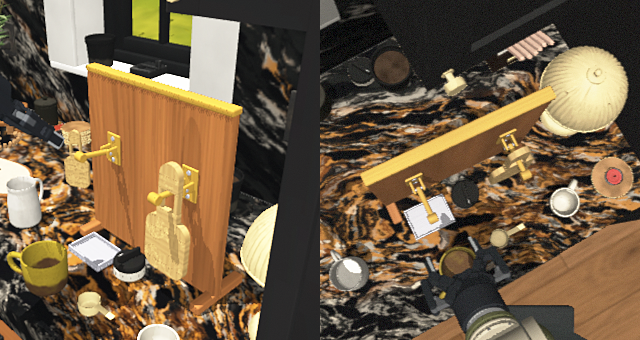

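The spare knob top reads z≈241, against 236.5 for the loaded peg, so it sits about 0.07 rad short of its stop. I'll push it down from above with closed fingers.

```bash
python3 -m creep '[{"grip":0,"linear":[0,0,0],"rot":[0,0,0]},{"grip":0,"linear":[0,0,0],"rot":[0,0,0]},{"grip":0,"linear":[0,0,0],"rot":[0,0,0]},{"grip":0,"linear":[0,0,0],"rot":[0,0,0]},{"grip":0,"linear":[0,0,0],"rot":[0,0,0]}]';python3 -c "
from h import *
plan(np.array([-76,92,262]),45)"
```

```text
time_s: 6.1
eef_pos: [364.9, 319.0, 280.3]
ee_rot: [0.372, -0.21, 0.9, 0.085]
force: [0.4, -0.1, 0.1]
grip_width: 0.108
t 6.1 tcp rack [-141.437   90.511  280.323] F [ 0.375 -0.059  0.087] g 0.10847403979717432 q [ 0.49  -0.155  2.078 -0.062  0.435 -1.493]
rot first (tool): [-0.    -0.001  0.004] 0.004531466976665058
then linear (goal tool axes): [-33.314   1.489  59.227]
```

```bash
python3 -m creep '[{"grip":0,"linear":[-16.5,0.7,29.5],"rot":[0,0,0]},{"grip":0,"linear":[-16.5,0.7,29.5],"rot":[0,0,0]},{"grip":0,"linear":[0,0,0],"rot":[0,0,0]},{"grip":0,"linear":[0,0,0],"rot":[0,0,0]},{"grip":0,"linear":[5,0,5],"rot":[0,0,0]},{"grip":0,"linear":[5,0,5],"rot":[0,0,0]},{"grip":0,"linear":[3,0,3],"rot":[0,0,0]},{"grip":0,"linear":[2,0,2],"rot":[0,0,0]},{"grip":0,"linear":[0,0,0],"rot":[0,0,0]}]';python3 -c "
from h import *
plan(np.array([-76,92,239]),45)"
```

```text
time_s: 6.85
eef_pos: [422.0, 348.6, 240.8]
ee_rot: [0.373, -0.21, 0.9, 0.085]
force: [0.2, -0.0, -0.2]
grip_width: -0.002
t 6.85 tcp rack [-77.069  92.072 240.751] F [ 0.16  -0.013 -0.191] g -0.001918475202627808 q [ 0.488  0.049  2.002 -0.081  0.307 -1.474]
rot first (tool): [ 0.    -0.001  0.004] 0.004526616711787635
then linear (goal tool axes): [ 0.483 -0.072  1.994]
```

No contact yet. I'll continue down in small steps.

```bash
python3 -m creep '[{"grip":0,"linear":[3,0,3],"rot":[0,0,0]},{"grip":0,"linear":[0,0,0],"rot":[0,0,0]}]'; python3 -m creep '[{"grip":0,"linear":[2,0,2],"rot":[0,0,0]},{"grip":0,"linear":[0,0,0],"rot":[0,0,0]}]'; python3 -c "
from h import *
k=np.array([-83.8,92,225.4])
p,dd=imaging.capture('side')
u,v=(int(a) for a in proj('side',w(k)))
crop(p,max(u-50,0),max(v-50,0),u+50,v+50,5,f'pics/s6.png')"
```

```text
time_s: 7.02
eef_pos: [423.4, 349.5, 239.8]
ee_rot: [0.376, -0.209, 0.899, 0.086]
force: [-4.3, -1.1, 9.1]
grip_width: 0.003
time_s: 7.18
eef_pos: [423.7, 349.8, 239.1]
ee_rot: [0.378, -0.209, 0.898, 0.087]
force: [-18.8, -11.8, 27.6]
grip_width: 0.002
```

View pics/s6.png

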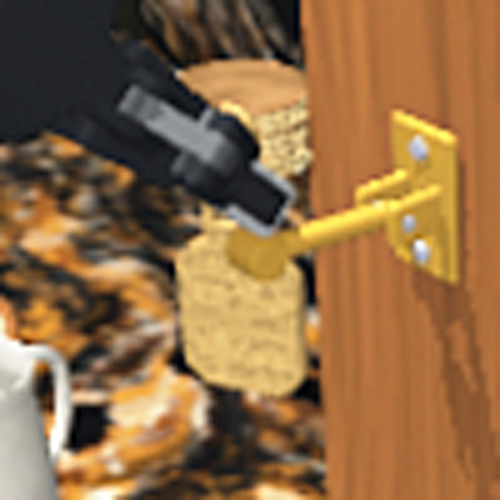

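```bash
python3 -m creep '[{"grip":0,"linear":[-8,0,-8],"rot":[0,0,0]},{"grip":0,"linear":[-5,0,-10],"rot":[0,0,0]},{"grip":70,"linear":[0,0,-35],"rot":[0,0,0]},{"grip":70,"linear":[0,0,-35],"rot":[0,0,0]},{"grip":70,"linear":[0,0,0],"rot":[0,0,0]},{"grip":70,"linear":[0,0,0],"rot":[0,0,0]},{"grip":70,"linear":[0,0,0],"rot":[0,0,0]}]'; python3 -c "
from h import *
d=np.array([.707,0,-.707])
plan(np.array([-47,-97,241])+d*19-d*85,45)
for nm in('side','top'):
    p,dd=imaging.capture(nm);C=rk(cloud(nm,dd))
    for lo,hi in[((-110,70,190),(-74,115,260)),((-110,-120,180),(-76,-70,260))]:
        Q=C[np.all((C>lo)&(C<hi),-1)]
        if len(Q)>5:print(nm,np.percentile(Q,2,axis=0),np.percentile(Q,98,axis=0),len(Q))
"
```

```text
time_s: 7.82
eef_pos: [374.9, 325.6, 305.3]
ee_rot: [0.373, -0.21, 0.9, 0.085]
force: [-1.1, 0.1, -0.3]
grip_width: 0.71
t 7.8167 tcp rack [-129.5     92.035  305.291] F [-1.142  0.063 -0.266] g 0.7095600475304669 q [ 0.494 -0.152  2.008 -0.06   0.502 -1.494]
rot first (tool): [-0.    -0.     0.004] 0.004284388372649148
then linear (goal tool axes): [ -12.876 -189.035   37.807]
side [-93.352  81.968 220.126] [-75.261  98.432 236.267] 115
side [ -93.167 -107.413  220.347] [-77.995 -89.596 236.28 ] 153
top [-91.816  84.997 225.82 ] [-74.422 102.107 237.029] 99
top [ -91.592 -104.518  224.651] [-76.493 -86.965 237.41 ] 91
```

The spare peg now matches the loaded peg, both knob tops at z≈236.5, so it is on its stop. Next, to the board.

```bash
python3 -m creep '[{"grip":70,"linear":[-2,-31.5,0],"rot":[0,0,0]},{"grip":70,"linear":[-2,-31.5,0],"rot":[0,0,0]},{"grip":70,"linear":[-2,-31.5,6],"rot":[0,0,0]},{"grip":70,"linear":[-2,-31.5,10],"rot":[0,0,0]},{"grip":70,"linear":[-2,-31.5,10],"rot":[0,0,0]},{"grip":70,"linear":[-3,-31.5,11],"rot":[0,0,0]},{"grip":70,"linear":[0,0,0],"rot":[0,0,0]},{"grip":70,"linear":[0,0,0],"rot":[0,0,0]},{"grip":70,"linear":[0,0,0],"rot":[0,0,0]}]' 40; python3 -c "
from h import *
d=np.array([.707,0,-.707]);k=np.array([-47,-97,241])
plan(k+d*19,45)
for nm in('side','top'):
    p,dd=imaging.capture(nm)
    u,v=(int(a) for a in proj(nm,w(k)))
    crop(p,max(u-60,0),max(v-60,0),u+60,v+60,3.3,f'pics/{nm}7.png')
a=cv2.imread('pics/side7.png');b=cv2.imread('pics/top7.png');cv2.imwrite('pics/j7.png',np.hstack([a,b]))"
```

```text
time_s: 8.67
eef_pos: [486.1, 178.1, 287.8]
ee_rot: [0.371, -0.209, 0.901, 0.085]
force: [-0.0, -0.0, -0.1]
grip_width: 0.822
t 8.6667 tcp rack [-94.216 -89.303 287.789] F [-0.004 -0.002 -0.134] g 0.821613386510471 q [-0.053 -0.098  2.009  0.635  0.614 -2.49 ]
rot first (tool): [ 0.    -0.004  0.003] 0.004931466981804762
then linear (goal tool axes): [-0.302 -7.697 85.469]
```

View pics/j7.png

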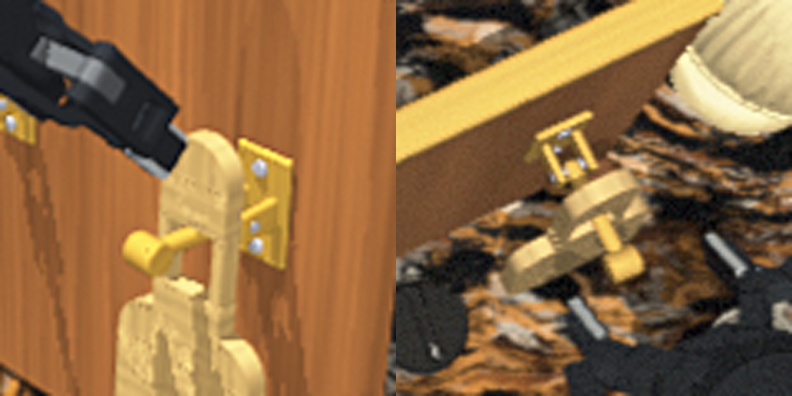

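```bash
python3 -m creep '[{"grip":70,"linear":[0,-7.7,0],"rot":[0,0,0]},{"grip":70,"linear":[0,0,20],"rot":[0,0,0]},{"grip":70,"linear":[0,0,20],"rot":[0,0,0]},{"grip":70,"linear":[0,0,15],"rot":[0,0,0]},{"grip":70,"linear":[0,0,0],"rot":[0,0,0]},{"grip":70,"linear":[0,0,0],"rot":[0,0,0]}]' 40; python3 -c "
from h import *
d=np.array([.707,0,-.707]);k=np.array([-47,-97,241])
plan(k+d*19,45)
for nm in('side','top'):
    p,dd=imaging.capture(nm)
    u,v=(int(a) for a in proj(nm,w(k)))
    crop(p,max(u-60,0),max(v-60,0),u+60,v+60,3.3,f'pics/{nm}8.png')
a=cv2.imread('pics/side8.png');b=cv2.imread('pics/top8.png');cv2.imwrite('pics/j8.png',np.hstack([a,b]))"
```

```text
time_s: 9.27
eef_pos: [523.8, 189.0, 249.6]
ee_rot: [0.372, -0.21, 0.9, 0.085]
force: [0.2, -0.2, -0.1]
grip_width: 0.822
t 9.2667 tcp rack [-55.469 -95.985 249.584] F [ 0.155 -0.199 -0.115] g 0.822138013005791 q [-0.018  0.045  1.979  0.725  0.506 -2.582]
rot first (tool): [ 0.001 -0.003  0.005] 0.006122536245217144
then linear (goal tool axes): [ 0.081 -1.015 31.055]
```

View pics/j8.png

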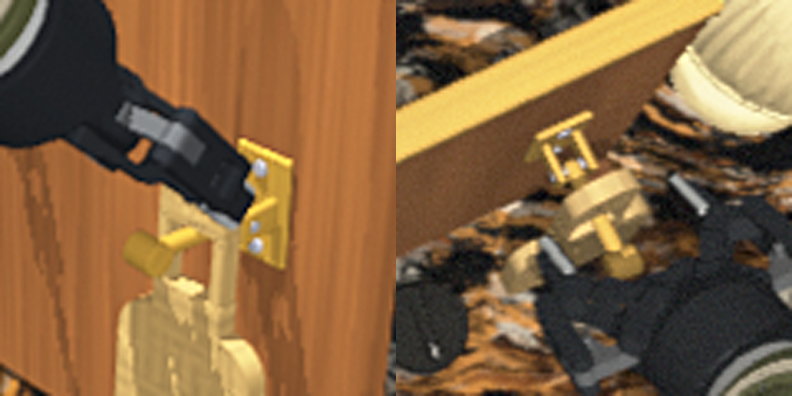

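```bash
python3 -m creep '[{"grip":70,"linear":[0,-1,14],"rot":[0,0,0]},{"grip":70,"linear":[0,0,14],"rot":[0,0,0]},{"grip":55,"linear":[0,0,0],"rot":[0,0,0]},{"grip":55,"linear":[0,0,0],"rot":[0,0,0]},{"grip":55,"linear":[0,0,0],"rot":[0,0,0]}]' 40; python3 -c "
from h import *
d=np.array([.707,0,-.707]);k=np.array([-47,-97,241])
plan(k+d*19,45)
for nm in('side','top'):
    p,dd=imaging.capture(nm)
    u,v=(int(a) for a in proj(nm,w(k)))
    crop(p,max(u-60,0),max(v-60,0),u+60,v+60,3.3,f'pics/{nm}9.png')
a=cv2.imread('pics/side9.png');b=cv2.imread('pics/top9.png');cv2.imwrite('pics/j9.png',np.hstack([a,b]))"
```

```text
time_s: 9.78
eef_pos: [542.4, 195.7, 230.9]
ee_rot: [0.373, -0.21, 0.9, 0.085]
force: [0.1, -0.2, -0.7]
grip_width: 0.644
t 9.7833 tcp rack [-35.832 -98.085 230.911] F [ 0.112 -0.236 -0.692] g 0.6436165143905574 q [ 0.001  0.116  1.957  0.776  0.456 -2.628]
rot first (tool): [-0.    -0.001  0.004] 0.004615145215011136
then linear (goal tool axes): [0.763 1.085 3.966]
```

View pics/j9.png

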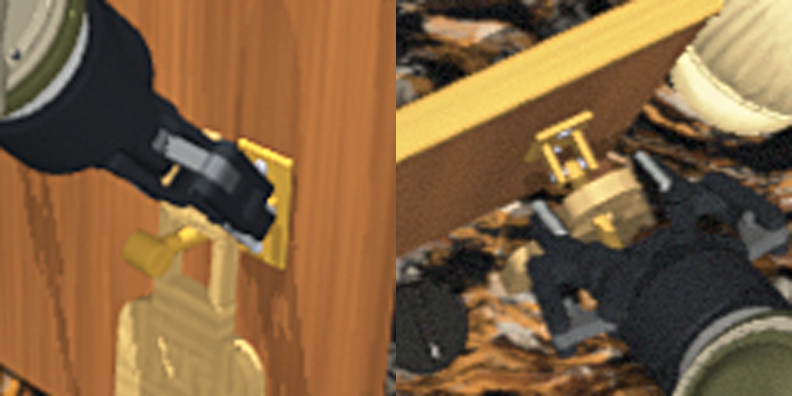

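Well centred. Closing now.

```bash
python3 -m creep '[{"grip":30,"linear":[0,0.5,0],"rot":[0,0,0]},{"grip":30,"linear":[0,0,0],"rot":[0,0,0]},{"grip":30,"linear":[0,0,0],"rot":[0,0,0]},{"grip":30,"linear":[0,0,0],"rot":[0,0,0]}]' 40;  python3 -m creep '[{"grip":30,"linear":[-5,0,-5],"rot":[0,0,0]},{"grip":30,"linear":[-4,0,-4],"rot":[0,0,0]},{"grip":30,"linear":[0,0,0],"rot":[0,0,0]},{"grip":30,"linear":[0,0,0],"rot":[0,0,0]}]' 40;python3 -c "
from h import *
d=np.array([.707,0,-.707]);k=np.array([-47,-97,241])
plan(k+d*19,45)
for nm in('side','top'):
    p,dd=imaging.capture(nm)
    u,v=(int(a) for a in proj(nm,w(k)))
    crop(p,max(u-60,0),max(v-50,0),u+60,v+70,3.3,f'pics/{nm}10.png')
a=cv2.imread('pics/side10.png');b=cv2.imread('pics/top10.png');cv2.imwrite('pics/j10.png',np.hstack([a,b]))"
```

```text
time_s: 10.22
eef_pos: [542.6, 196.4, 230.6]
ee_rot: [0.373, -0.21, 0.9, 0.085]
force: [-3.2, 1.0, 4.8]
grip_width: 0.482
time_s: 10.55
eef_pos: [542.4, 196.2, 242.4]
ee_rot: [0.372, -0.21, 0.9, 0.085]
force: [-0.5, 0.3, -2.7]
grip_width: 0.484
t 10.55 tcp rack [-35.653 -97.608 242.428] F [-0.492  0.284 -2.653] g 0.4839152943501425 q [ 0.003  0.1    1.94   0.728  0.48  -2.574]
rot first (tool): [-0.    -0.002  0.004] 0.0048520228653812355
then linear (goal tool axes): [ 9.033  0.608 11.983]
```

View pics/j10.png

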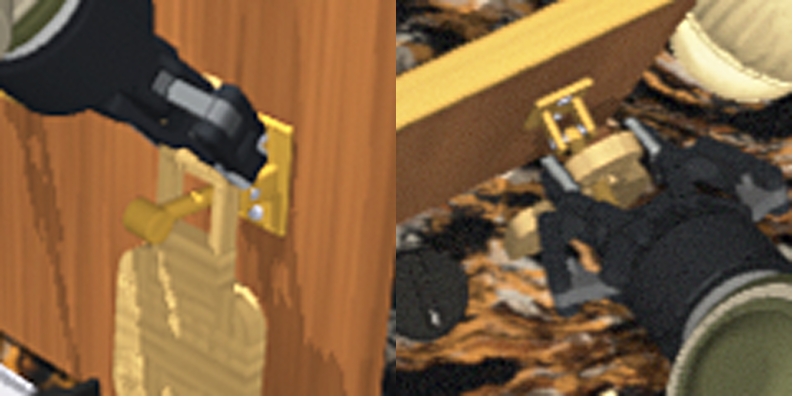

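```bash
python3 -m creep '[{"grip":30,"linear":[-3,0,-3],"rot":[0,0,0]},{"grip":30,"linear":[0,0,0],"rot":[0,0,0]},{"grip":30,"linear":[4,0,-4],"rot":[0,0,0]},{"grip":30,"linear":[5,0,-5],"rot":[0,0,0]},{"grip":30,"linear":[5,0,-5],"rot":[0,0,0]},{"grip":30,"linear":[5,0,-5],"rot":[0,0,0]},{"grip":30,"linear":[0,0,0],"rot":[0,0,0]},{"grip":30,"linear":[0,0,0],"rot":[0,0,0]}]' 40;python3 -c "
from h import *
d=np.array([.707,0,-.707]);k=np.array([-47,-97,241])
plan(k+d*19,45)
for nm in('side','top'):
    p,dd=imaging.capture(nm)
    u,v=(int(a) for a in proj(nm,w(k)))
    crop(p,max(u-60,0),max(v-50,0),u+60,v+70,3.3,f'pics/{nm}11.png')
a=cv2.imread('pics/side11.png');b=cv2.imread('pics/top11.png');cv2.imwrite('pics/j11.png',np.hstack([a,b]))"
```

```text
time_s: 11.32
eef_pos: [518.1, 184.2, 247.2]
ee_rot: [0.372, -0.209, 0.9, 0.085]
force: [1.3, 1.2, -1.6]
grip_width: 0.48
t 11.3167 tcp rack [-62.698 -97.844 247.159] F [ 1.302  1.152 -1.563] g 0.48047251732666524 q [-0.031  0.032  2.     0.745  0.505 -2.61 ]
rot first (tool): [-0.001 -0.002  0.004] 0.004290705462191108
then linear (goal tool axes): [-6.745  0.844 34.452]
```

View pics/j11.png

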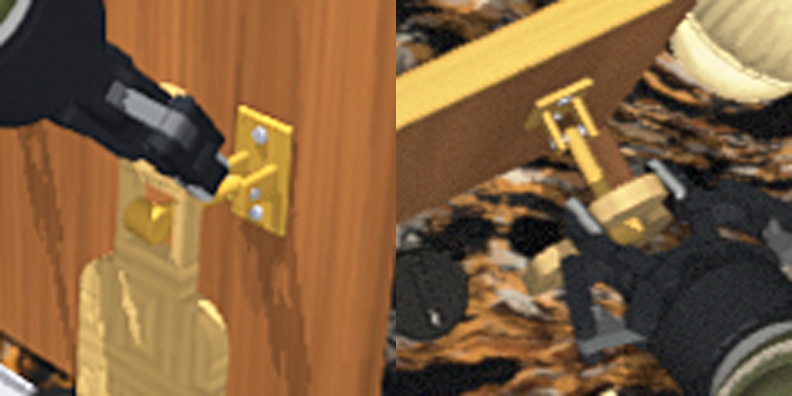

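```bash
python3 -m creep '[{"grip":30,"linear":[5,0,-5],"rot":[0,0,0]},{"grip":30,"linear":[5,0,-5],"rot":[0,0,0]},{"grip":30,"linear":[5,0,-5],"rot":[0,0,0]},{"grip":30,"linear":[6,0,-6],"rot":[0,0,0]},{"grip":30,"linear":[6,0,-6],"rot":[0,0,0]},{"grip":30,"linear":[6,0,-6],"rot":[0,0,0]},{"grip":30,"linear":[0,0,0],"rot":[0,0,0]},{"grip":30,"linear":[0,0,0],"rot":[0,0,0]}]' 40;python3 -c "
from h import *
d=np.array([.707,0,-.707]);k=np.array([-47,-97,241])
plan(k+d*19,45)
for nm in('side','top'):
    p,dd=imaging.capture(nm);C=rk(cloud(nm,dd))
    M=np.all((C>(-160,-160,50))&(C<(-97,-30,215)),-1)&(C[...,0]>-150)
    Q=C[M]; print(nm,len(Q),np.percentile(Q,[2,50,98],axis=0)) if len(Q)>5 else 0
    u,v=(int(a) for a in proj(nm,w(k)))
    crop(p,max(u-60,0),max(v-50,0),u+60,v+70,3.3,f'pics/{nm}12.png')
a=cv2.imread('pics/side12.png');b=cv2.imread('pics/top12.png');cv2.imwrite('pics/j12.png',np.hstack([a,b]))"
```

```text
time_s: 12.08
eef_pos: [476.3, 163.6, 247.3]
ee_rot: [0.373, -0.209, 0.9, 0.085]
force: [0.8, -0.4, -1.7]
grip_width: 0.483
t 12.0833 tcp rack [-109.318  -98.045  247.322] F [ 0.791 -0.441 -1.711] g 0.4831818724449575 q [-0.102 -0.081  2.109  0.787  0.551 -2.696]
rot first (tool): [-0.001 -0.001  0.004] 0.004199706423550434
then linear (goal tool axes): [-39.595   1.045  67.533]
side 2799 [[-136.623 -143.06    89.444]
 [-132.78  -105.177  151.484]
 [-120.957  -56.552  210.317]]
top 247 [[-134.593 -137.658   95.078]
 [-128.976  -68.536  177.895]
 [-118.954  -51.085  209.181]]
```

View pics/j12.png

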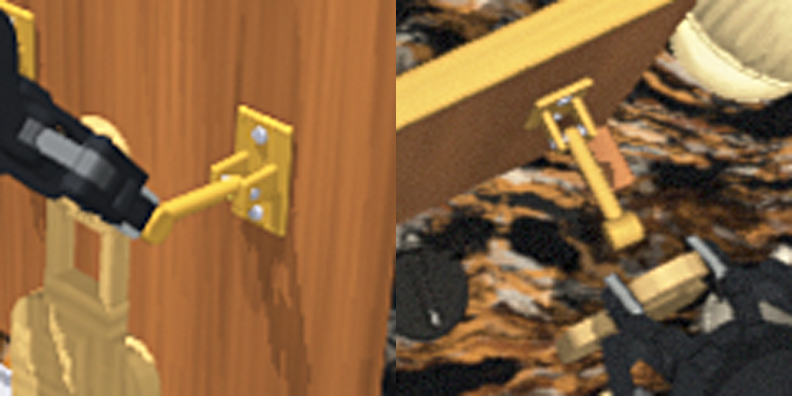

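```bash
python3 -m creep '[{"grip":30,"linear":[0,10,0],"rot":[0,0,0]},{"grip":30,"linear":[0,20,0],"rot":[0,0,0]},{"grip":30,"linear":[0,22,0],"rot":[0,0,0]},{"grip":30,"linear":[0,22,0],"rot":[0,0,0]},{"grip":30,"linear":[0,22,0],"rot":[0,0,0]},{"grip":30,"linear":[0,22,0],"rot":[0,0,0]},{"grip":30,"linear":[0,22,0],"rot":[0,0,0]},{"grip":30,"linear":[0,20,0],"rot":[0,0,0]},{"grip":30,"linear":[0,17,0],"rot":[0,0,0]},{"grip":30,"linear":[0,12,0],"rot":[0,0,0]},{"grip":30,"linear":[0,0,0],"rot":[0,0,0]},{"grip":30,"linear":[0,0,0],"rot":[0,0,0]}]' 40;python3 -c "
from h import *
plan(np.array([-109.3,91,247.3]),45)
k=np.array([-100,92,225])
for nm in('side','top'):
    p,dd=imaging.capture(nm);C=rk(cloud(nm,dd));np.savez(f'pics/{nm}13.npz',p=p,d=dd)
    for lo,hi in[((-160,20,50),(-112,160,180)),((-160,50,180),(-112,130,213)),((-97,60,205),(-77,120,245))]:
        Q=C[np.all((C>lo)&(C<hi),-1)]
        if len(Q)>5:print(nm,len(Q),np.percentile(Q,[2,50,98],axis=0))
    u,v=(int(a) for a in proj(nm,w(k)))
    crop(p,max(u-60,0),max(v-50,0),u+60,v+70,3.3,f'pics/{nm}13.png')
a=cv2.imread('pics/side13.png');b=cv2.imread('pics/top13.png');cv2.imwrite('pics/j13.png',np.hstack([a,b]))"
```

```text
time_s: 13.18
eef_pos: [393.0, 334.1, 246.2]
ee_rot: [0.372, -0.21, 0.9, 0.085]
force: [0.0, -0.1, -2.0]
grip_width: 0.483
t 13.1833 tcp rack [-109.571   91.751  246.179] F [ 0.045 -0.069 -1.995] g 0.48304510818673674 q [ 0.49  -0.032  2.067 -0.077  0.325 -1.477]
rot first (tool): [ 0.001 -0.003  0.005] 0.0060819907137454245
then linear (goal tool axes): [-0.984 -0.751 -0.601]
side 1603 [[-156.421   46.249   56.784]
 [-134.071   83.941  130.139]
 [-123.339  133.601  177.987]]
side 436 [[-132.759   52.037  180.428]
 [-130.263   82.936  193.667]
 [-119.177  121.472  211.603]]
side 92 [[-92.803  82.098 220.427]
 [-86.979  84.296 229.738]
 [-77.957  95.926 236.257]]
top 139 [[-151.912   48.831   62.512]
 [-133.612   87.612  124.088]
 [-120.705  136.853  179.224]]
top 57 [[-130.6     51.61   181.258]
 [-129.085   93.624  201.422]
 [-119.595  129.672  211.731]]
top 85 [[-91.723  85.015 225.425]
 [-85.11   93.808 233.389]
 [-77.698 102.221 237.12 ]]
```

View pics/j13.png

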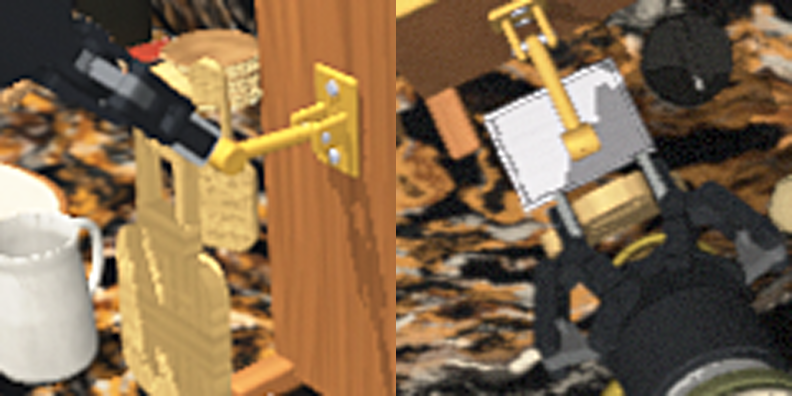

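```bash
python3 -m creep '[{"grip":30,"linear":[-1,-0.5,-0.5],"rot":[0,0,0]},{"grip":30,"linear":[-4,0,4],"rot":[0,0,0]},{"grip":30,"linear":[-5,0,5],"rot":[0,0,0]},{"grip":30,"linear":[-5,0,5],"rot":[0,0,0]},{"grip":30,"linear":[-5,0,5],"rot":[0,0,0]},{"grip":30,"linear":[0,0,0],"rot":[0,0,0]},{"grip":30,"linear":[0,0,0],"rot":[0,0,0]}]' 40;python3 -c "
from h import *
plan(np.array([-42,91.5,247.3]),45)
k=np.array([-100,92,225])
for nm in('side','top'):
    p,dd=imaging.capture(nm)
    u,v=(int(a) for a in proj(nm,w(k)))
    crop(p,max(u-60,0),max(v-50,0),u+60,v+70,3.3,f'pics/{nm}14.png')
a=cv2.imread('pics/side14.png');b=cv2.imread('pics/top14.png');cv2.imwrite('pics/j14.png',np.hstack([a,b]))"
```

```text
time_s: 13.87
eef_pos: [418.2, 345.2, 247.1]
ee_rot: [0.372, -0.209, 0.9, 0.085]
force: [-0.1, 0.7, -1.9]
grip_width: 0.48
t 13.8667 tcp rack [-82.061  90.662 247.115] F [-0.132  0.747 -1.917] g 0.48037538858658446 q [ 0.485  0.028  2.004 -0.07   0.328 -1.486]
rot first (tool): [-0.    -0.003  0.004] 0.004846403033073116
then linear (goal tool axes): [-28.459   0.838  28.197]
```

View pics/j14.png

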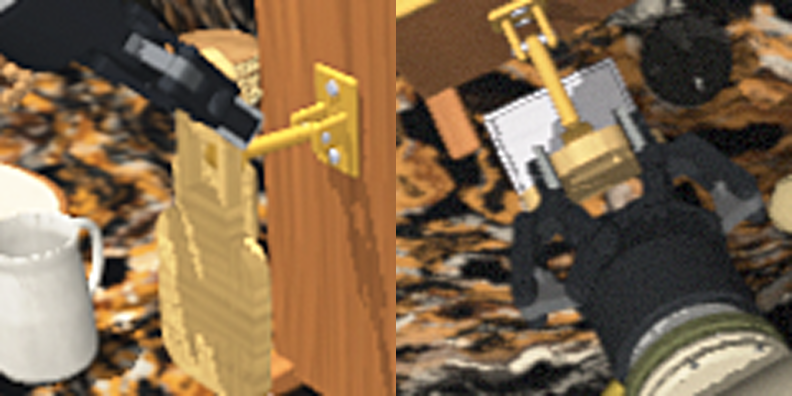

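Knob visible through the hole at side (210,155), no contact force. Continuing.

```bash
python3 -m creep '[{"grip":30,"linear":[-4,0.8,4],"rot":[0,0,0]},{"grip":30,"linear":[-5,0,5],"rot":[0,0,0]},{"grip":30,"linear":[-5,0,5],"rot":[0,0,0]},{"grip":30,"linear":[-5,0,5],"rot":[0,0,0]},{"grip":30,"linear":[-5,0,5],"rot":[0,0,0]},{"grip":30,"linear":[-4,0,4],"rot":[0,0,0]},{"grip":30,"linear":[0,0,0],"rot":[0,0,0]},{"grip":30,"linear":[0,0,0],"rot":[0,0,0]}]' 40;python3 -c "
from h import *
plan(np.array([-42,91.5,247.3]),45)
k=np.array([-100,92,225])
for nm in('side','top'):
    p,dd=imaging.capture(nm)
    u,v=(int(a) for a in proj(nm,w(k)))
    crop(p,max(u-60,0),max(v-50,0),u+60,v+70,3.3,f'pics/{nm}15.png')
a=cv2.imread('pics/side15.png');b=cv2.imread('pics/top15.png');cv2.imwrite('pics/j15.png',np.hstack([a,b]))"
```

```text
time_s: 14.63
eef_pos: [453.2, 363.3, 247.1]
ee_rot: [0.372, -0.21, 0.9, 0.085]
force: [-0.4, 0.4, -2.1]
grip_width: 0.481
t 14.6333 tcp rack [-42.647  91.663 247.081] F [-0.388  0.363 -2.136] g 0.48104738886656456 q [ 0.484  0.114  1.91  -0.067  0.335 -1.49 ]
rot first (tool): [-0.    -0.003  0.004] 0.0048281704961002
then linear (goal tool axes): [-0.612 -0.163  0.302]
```

View pics/j15.png

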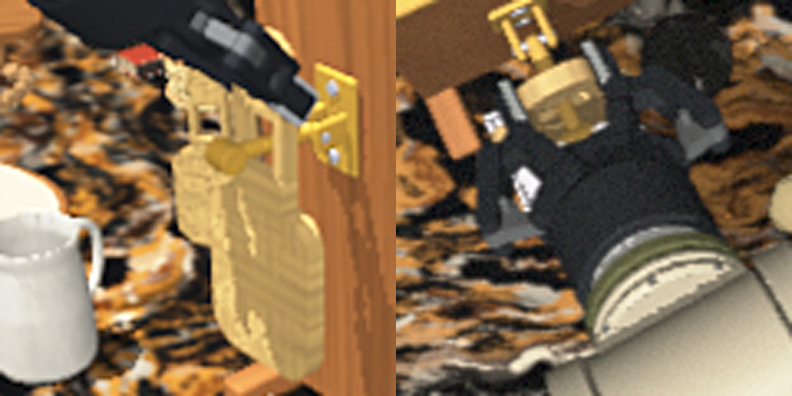

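```bash
python3 -m creep '[{"grip":30,"linear":[4,0,4],"rot":[0,0,0]},{"grip":30,"linear":[4,0,4],"rot":[0,0,0]},{"grip":30,"linear":[2,0,2],"rot":[0,0,0]},{"grip":30,"linear":[0,0,0],"rot":[0,0,0]},{"grip":30,"linear":[0,0,0],"rot":[0,0,0]}]' ; python3 -m creep '[{"grip":30,"linear":[1,0,1],"rot":[0,0,0]},{"grip":30,"linear":[0,0,0],"rot":[0,0,0]},{"grip":30,"linear":[0,0,0],"rot":[0,0,0]}]'; python3 -m creep '[{"grip":30,"linear":[0.7,0,0.7],"rot":[0,0,0]},{"grip":30,"linear":[0,0,0],"rot":[0,0,0]},{"grip":30,"linear":[0,0,0],"rot":[0,0,0]}]'
```

```text
time_s: 15.15
eef_pos: [453.0, 363.2, 232.9]
ee_rot: [0.372, -0.21, 0.9, 0.085]
force: [-0.2, -0.2, -2.0]
grip_width: 0.481
time_s: 15.4
eef_pos: [453.1, 363.2, 231.9]
ee_rot: [0.372, -0.21, 0.9, 0.085]
force: [-0.3, -0.3, -2.6]
grip_width: 0.478
time_s: 15.65
eef_pos: [453.3, 363.4, 231.4]
ee_rot: [0.373, -0.21, 0.9, 0.085]
force: [-0.4, -0.2, 0.4]
grip_width: 0.483
```

Contact: weight taken at z=231.4. I'll open gently and back out.

```bash
python3 -m creep '[{"grip":46,"linear":[0,0,0],"rot":[0,0,0]},{"grip":50,"linear":[0,0,0],"rot":[0,0,0]},{"grip":60,"linear":[0,0,0],"rot":[0,0,0]},{"grip":70,"linear":[0,0,0],"rot":[0,0,0]},{"grip":70,"linear":[0,0,0],"rot":[0,0,0]},{"grip":70,"linear":[0,0,0],"rot":[0,0,0]},{"grip":70,"linear":[0,0,-10],"rot":[0,0,0]},{"grip":70,"linear":[0,0,-20],"rot":[0,0,0]},{"grip":70,"linear":[0,0,-30],"rot":[0,0,0]},{"grip":70,"linear":[0,0,-30],"rot":[0,0,0]},{"grip":70,"linear":[0,0,0],"rot":[0,0,0]}]' 20;python3 -c "
from h import *
d=np.array([.707,0,-.707])
plan(np.array([-83.8,-97,226])+d*8-d*70,45)
k=np.array([-100,92,225])
for nm in('side','top'):
    p,dd=imaging.capture(nm);C=rk(cloud(nm,dd))
    for lo,hi in[((-110,70,190),(-76,115,260)),((-110,-120,180),(-76,-70,260)),((-70,20,50),(-30,160,190))]:
        Q=C[np.all((C>lo)&(C<hi),-1)]
        if len(Q)>5:print(nm,len(Q),np.percentile(Q,[2,50,98],axis=0).round(1).tolist())
    u,v=(int(a) for a in proj(nm,w(k)))
    crop(p,max(u-80,0),max(v-80,0),u+80,v+80,2.5,f'pics/{nm}16.png')
a=cv2.imread('pics/side16.png');b=cv2.imread('pics/top16.png');cv2.imwrite('pics/j16.png',np.hstack([a,b]))"
```

```text
time_s: 16.57
eef_pos: [394.3, 335.2, 299.5]
ee_rot: [0.375, -0.21, 0.899, 0.086]
force: [0.9, 0.0, 2.5]
grip_width: 0.817
t 16.5667 tcp rack [-107.885   92.15   299.519] F [0.945 0.036 2.544] g 0.8170932333220206 q [ 0.491 -0.096  1.978 -0.058  0.469 -1.497]
rot first (tool): [0.001 0.005 0.005] 0.0069117113550011015
then linear (goal tool axes): [  34.955 -189.15     7.026]
side 110 [[-92.8, 81.8, 220.5], [-87.7, 86.1, 230.1], [-78.5, 100.8, 236.2]]
side 154 [[-93.2, -107.8, 220.1], [-88.5, -102.6, 230.9], [-78.2, -90.3, 236.9]]
side 1621 [[-69.7, 46.5, 74.6], [-66.3, 82.4, 132.9], [-55.3, 133.9, 186.9]]
top 92 [[-91.9, 84.9, 226.0], [-84.5, 93.8, 233.4], [-76.1, 102.2, 237.2]]
top 96 [[-91.5, -104.3, 223.0], [-84.1, -94.7, 233.0], [-76.1, -87.2, 237.9]]
top 382 [[-68.6, 50.6, 75.2], [-64.4, 102.1, 158.8], [-52.7, 136.8, 185.1]]
```

View pics/j16.png

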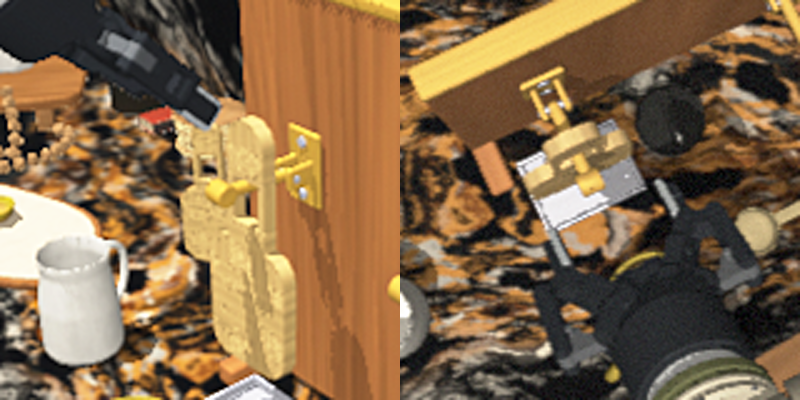

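```bash
python3 -m creep '[{"grip":60,"linear":[5,-27,0],"rot":[0,0,0]},{"grip":60,"linear":[5,-27,0],"rot":[0,0,0]},{"grip":60,"linear":[5,-27,1],"rot":[0,0,0]},{"grip":60,"linear":[5,-27,1],"rot":[0,0,0]},{"grip":60,"linear":[5,-27,1],"rot":[0,0,0]},{"grip":60,"linear":[5,-27,2],"rot":[0,0,0]},{"grip":60,"linear":[5,-27,2],"rot":[0,0,0]},{"grip":60,"linear":[0,0,0],"rot":[0,0,0]},{"grip":60,"linear":[0,0,0],"rot":[0,0,0]}]' 20;python3 -c "
from h import *
d=np.array([.707,0,-.707])
plan(np.array([-83.8,-97,226])+d*8,45)"
```

```text
time_s: 17.42
eef_pos: [461.6, 156.3, 264.4]
ee_rot: [0.371, -0.208, 0.901, 0.085]
force: [0.7, 0.2, -0.6]
grip_width: 0.703
t 17.4167 tcp rack [-125.722  -98.109  264.412] F [ 0.65   0.215 -0.586] g 0.7028193543672226 q [-0.13  -0.147  2.115  0.735  0.614 -2.646]
rot first (tool): [-0.002 -0.004  0.001] 0.004831935103461174
then linear (goal tool axes): [-2.482  1.109 64.804]
```

```bash
python3 -m creep '[{"grip":60,"linear":[-2.5,1,20],"rot":[0,0,0]},{"grip":60,"linear":[0,0,20],"rot":[0,0,0]},{"grip":35,"linear":[0,0,24],"rot":[0,0,0]},{"grip":35,"linear":[0,0,0],"rot":[0,0,0]},{"grip":35,"linear":[0,0,0],"rot":[0,0,0]}]' 20;python3 -c "
from h import *
d=np.array([.707,0,-.707]);k=np.array([-83.8,-97,226])
plan(k+d*8,45)
for nm in('side','top'):
    p,dd=imaging.capture(nm)
    u,v=(int(a) for a in proj(nm,w(k)))
    crop(p,max(u-50,0),max(v-50,0),u+50,v+50,4,f'pics/{nm}17.png')
a=cv2.imread('pics/side17.png');b=cv2.imread('pics/top17.png');cv2.imwrite('pics/j17.png',np.hstack([a,b]))"
```

```text
time_s: 17.83
eef_pos: [502.2, 180.6, 220.8]
ee_rot: [0.371, -0.21, 0.901, 0.086]
force: [-0.1, 1.4, 0.5]
grip_width: 0.405
t 17.8333 tcp rack [-78.621 -94.124 220.754] F [-0.14   1.421  0.506] g 0.4053324917958632 q [-0.044  0.035  2.076  0.858  0.463 -2.746]
rot first (tool): [ 0.003 -0.005  0.005] 0.007168307128944749
then linear (goal tool axes): [-0.048 -2.876  0.628]
```

View pics/j17.png

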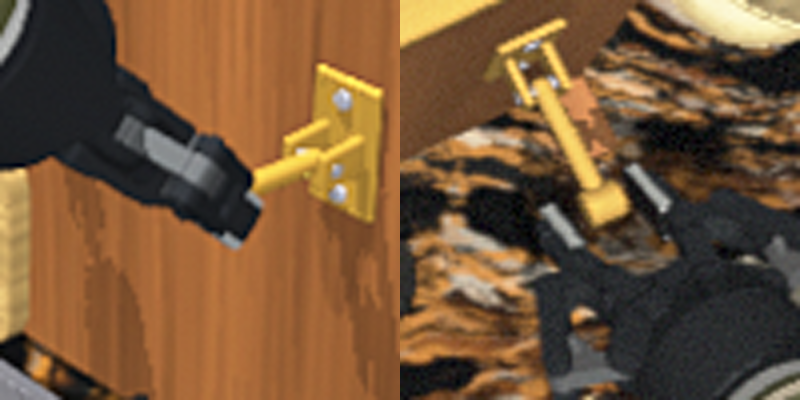

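```bash
python3 -m creep '[{"grip":10,"linear":[0,-2.3,0.5],"rot":[0,0,0]},{"grip":10,"linear":[0,0,0],"rot":[0,0,0]},{"grip":10,"linear":[0,0,0],"rot":[0,0,0]},{"grip":10,"linear":[0,0,0],"rot":[0,0,0]},{"grip":10,"linear":[0,0,0],"rot":[0,0,0]}]' 20;python3 -c "
from h import *
d=np.array([.707,0,-.707]);k=np.array([-83.8,-97,226])
plan(k+d*8,45)
G=Rg(45);L=62
A=np.radians(np.linspace(5,90,13))
pts=[np.array([-22-L*np.cos(a),0,220+L*np.sin(a)]) for a in A]
for i in range(12):
    dv=pts[i+1]-pts[i]; print(np.degrees(A[i+1]).round(),(G.T@(n*dv[0]+np.array([0,0,dv[2]]))).round(1))"
```

```text
time_s: 18.35
eef_pos: [504.3, 176.9, 222.5]
ee_rot: [0.373, -0.209, 0.9, 0.084]
force: [-6.8, -5.8, 4.7]
grip_width: 0.2
t 18.35 tcp rack [-78.336 -98.3   222.54 ] F [-6.831 -5.793  4.674] g 0.20005811035210116 q [-0.053  0.033  2.074  0.864  0.466 -2.757]
rot first (tool): [-0.001 -0.001  0.004] 0.004676277723111083
then linear (goal tool axes): [1.417 1.3   1.688]
12.0 [-6.2 -0.  -4.6]
19.0 [-6.7  0.  -3.8]
26.0 [-7.1  0.  -2.9]
33.0 [-7.4  0.  -2. ]
40.0 [-7.6  0.  -1.1]
48.0 [-7.7  0.  -0.1]
55.0 [-7.6 -0.   0.8]
62.0 [-7.5  0.   1.7]
69.0 [-7.2  0.   2.6]
76.0 [-6.8  0.   3.5]
83.0 [-6.3 -0.   4.3]
90.0 [-5.7  0.   5.1]
```

```bash
python3 -m creep '[{"grip":10,"linear":[-6.2,0,-4.6],"rot":[0,0,0]},{"grip":10,"linear":[-6.7,0,-3.8],"rot":[0,0,0]},{"grip":10,"linear":[-7.1,0,-2.9],"rot":[0,0,0]},{"grip":10,"linear":[-7.4,0,-2],"rot":[0,0,0]},{"grip":10,"linear":[-7.6,0,-1.1],"rot":[0,0,0]},{"grip":10,"linear":[-7.7,0,-0.1],"rot":[0,0,0]},{"grip":10,"linear":[0,0,0],"rot":[0,0,0]}]'; python3 -m creep '[{"grip":10,"linear":[-7.6,0,0.8],"rot":[0,0,0]},{"grip":10,"linear":[-7.5,0,1.7],"rot":[0,0,0]},{"grip":10,"linear":[-7.2,0,2.6],"rot":[0,0,0]},{"grip":10,"linear":[-6.8,0,3.5],"rot":[0,0,0]},{"grip":10,"linear":[-4,0,2.7],"rot":[0,0,0]},{"grip":10,"linear":[0,0,0],"rot":[0,0,0]},{"grip":10,"linear":[0,0,0],"rot":[0,0,0]}]';python3 -c "
from h import *
d=np.array([.707,0,-.707]);k=np.array([-22,-97,282])
plan(k+d*8,45)
for nm in('side','top'):
    p,dd=imaging.capture(nm)
    u,v=(int(a) for a in proj(nm,w(k)))
    crop(p,max(u-50,0),max(v-50,0),u+50,v+50,4,f'pics/{nm}18.png')
a=cv2.imread('pics/side18.png');b=cv2.imread('pics/top18.png');cv2.imwrite('pics/j18.png',np.hstack([a,b]))"
```

```text
time_s: 18.93
eef_pos: [522.6, 186.0, 262.9]
ee_rot: [0.373, -0.21, 0.9, 0.084]
force: [-2.5, -5.0, 3.0]
grip_width: 0.199
time_s: 19.52
eef_pos: [550.9, 199.7, 278.8]
ee_rot: [0.374, -0.209, 0.9, 0.084]
force: [-2.2, -3.3, 5.4]
grip_width: 0.201
t 19.5167 tcp rack [-26.406 -98.228 278.824] F [-2.185 -3.334  5.363] g 0.2007702862291026 q [ 0.012  0.075  1.864  0.612  0.55  -2.437]
rot first (tool): [-0.002  0.001  0.005] 0.005086061126605273
then linear (goal tool axes): [-5.361  1.228  8.869]
```

View pics/j18.png

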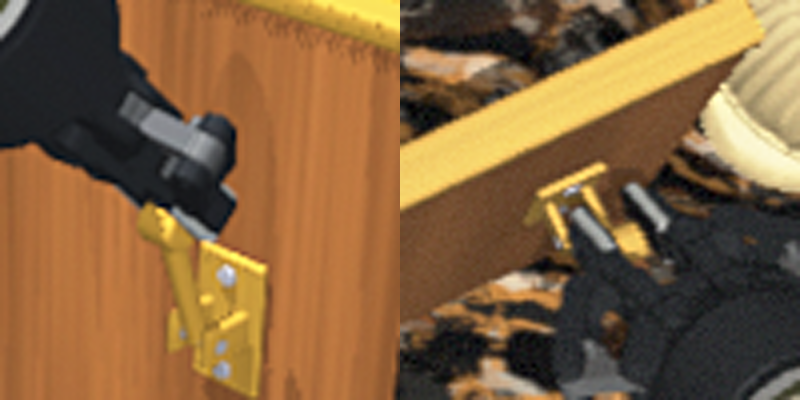

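```bash
python3 -m creep '[{"grip":10,"linear":[-3,0,3],"rot":[0,0,0]},{"grip":10,"linear":[-3,0,3.5],"rot":[0,0,0]},{"grip":10,"linear":[0,0,0],"rot":[0,0,0]},{"grip":10,"linear":[0,0,0],"rot":[0,0,0]}]'; python3 -m creep '[{"grip":10,"linear":[-1.5,0,2],"rot":[0,0,0]},{"grip":10,"linear":[0,0,0],"rot":[0,0,0]},{"grip":10,"linear":[0,0,0],"rot":[0,0,0]}]'
```

```text
time_s: 19.95
eef_pos: [559.3, 203.8, 279.7]
ee_rot: [0.375, -0.209, 0.899, 0.084]
force: [-1.7, -3.2, 10.6]
grip_width: 0.201
time_s: 20.2
eef_pos: [561.6, 204.8, 279.8]
ee_rot: [0.375, -0.209, 0.899, 0.084]
force: [-2.4, -2.3, 11.6]
grip_width: 0.2
```

```bash
python3 -m creep '[{"grip":10,"linear":[-1.5,0,1.5],"rot":[0,0,0]},{"grip":10,"linear":[0,0,0],"rot":[0,0,0]},{"grip":10,"linear":[0,0,0],"rot":[0,0,0]}]'; python3 -m creep '[{"grip":25,"linear":[0,0,0],"rot":[0,0,0]},{"grip":35,"linear":[0,0,0],"rot":[0,0,0]},{"grip":40,"linear":[0,0,0],"rot":[0,0,0]},{"grip":40,"linear":[0,0,0],"rot":[0,0,0]},{"grip":40,"linear":[0,0,-25],"rot":[0,0,0]},{"grip":40,"linear":[0,0,-35],"rot":[0,0,0]},{"grip":40,"linear":[0,0,-35],"rot":[0,0,0]},{"grip":40,"linear":[0,0,0],"rot":[0,0,0]}]';python3 -c "
from h import *
plan(np.array([-22,-97,282]),45)
k=np.array([-22,-97,282])
for nm in('side','top'):
    p,dd=imaging.capture(nm);C=rk(cloud(nm,dd))
    for lo,hi in[((-50,-120,265),(-9,-70,300)),((-110,70,190),(-76,115,260)),((-70,20,50),(-30,160,190)),((-70,20,246),(-30,160,290))]:
        Q=C[np.all((C>lo)&(C<hi),-1)]
        if len(Q)>5:print(nm,len(Q),np.percentile(Q,[2,50,98],axis=0).round(1).tolist())
    cv2.imwrite(f'pics/{nm}19.png',p[60:440,200:520,::-1])
a=cv2.imread('pics/side19.png');b=cv2.imread('pics/top19.png');cv2.imwrite('pics/j19.png',np.hstack([a,b]))"
```

```text
time_s: 20.45
eef_pos: [563.5, 205.7, 279.7]
ee_rot: [0.375, -0.209, 0.899, 0.084]
force: [-1.8, -2.5, 11.2]
grip_width: 0.2
time_s: 21.12
eef_pos: [500.9, 176.0, 349.2]
ee_rot: [0.376, -0.21, 0.899, 0.084]
force: [0.7, -0.2, 1.1]
grip_width: 0.469
t 21.1167 tcp rack [-81.795 -97.597 349.175] F [ 0.68  -0.236  1.086] g 0.4687812079540122 q [-0.057 -0.121  1.868  0.533  0.745 -2.361]
rot first (tool): [-0.003  0.005  0.007] 0.008651660383346874
then linear (goal tool axes): [ 5.219  0.597 89.781]
side 184 [[-40.6, -107.3, 265.6], [-34.7, -101.4, 284.1], [-25.1, -89.7, 292.1]]
side 112 [[-93.1, 81.5, 221.1], [-87.8, 85.3, 230.4], [-77.5, 99.7, 236.4]]
side 1621 [[-69.6, 46.3, 75.6], [-66.3, 81.9, 133.0], [-55.4, 133.8, 186.4]]
side 313 [[-62.2, 70.8, 247.0], [-59.6, 85.5, 261.3], [-48.8, 111.1, 276.3]]
top 115 [[-38.6, -104.2, 280.1], [-31.1, -94.7, 289.0], [-22.1, -87.0, 292.9]]
top 92 [[-91.9, 85.0, 226.3], [-84.4, 93.7, 233.3], [-76.0, 102.2, 237.3]]
top 377 [[-68.6, 50.6, 74.1], [-64.4, 101.5, 158.1], [-52.7, 136.8, 183.3]]
top 203 [[-60.0, 74.2, 249.9], [-54.8, 94.1, 271.5], [-47.3, 113.4, 277.9]]
```

View pics/j19.png

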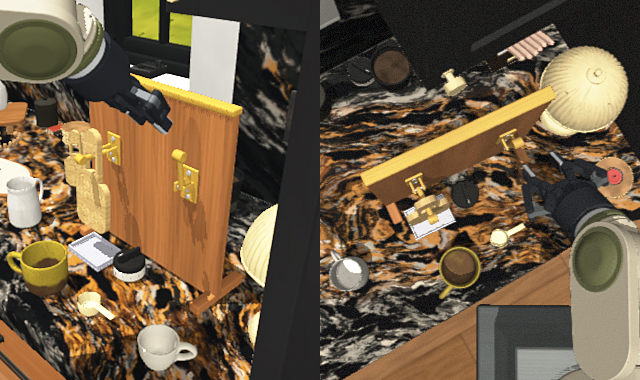

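The knob front still reads x≈-40, where flat would be -31, so the peg is at about 1.34 rad. I'll push it home with closed fingers.

```bash
python3 -m creep '[{"grip":0,"linear":[0,0,0],"rot":[0,0,0]},{"grip":0,"linear":[0,0,0],"rot":[0,0,0]},{"grip":0,"linear":[0,0,0],"rot":[0,0,0]},{"grip":0,"linear":[0,0,0],"rot":[0,0,0]}]';python3 -c "
from h import *
d=np.array([.707,0,-.707]);plan(np.array([-22,-97,282])-9*d,45)"
```

```text
time_s: 21.55
eef_pos: [502.3, 176.9, 343.0]
ee_rot: [0.371, -0.21, 0.901, 0.085]
force: [-0.9, -0.2, -0.4]
grip_width: -0.001
t 21.55 tcp rack [-80.167 -97.454 342.985] F [-0.895 -0.183 -0.394] g -0.0010555681437113614 q [-0.054 -0.11   1.871  0.533  0.74  -2.362]
rot first (tool): [ 0.001 -0.004  0.004] 0.0053662588736419405
then linear (goal tool axes): [ 1.993  0.454 75.254]
```

```bash
python3 -m creep '[{"grip":0,"linear":[1,0.5,25],"rot":[0,0,0]},{"grip":0,"linear":[1,0,25],"rot":[0,0,0]},{"grip":0,"linear":[0,0,10],"rot":[0,0,0]},{"grip":0,"linear":[0,0,5],"rot":[0,0,0]},{"grip":0,"linear":[0,0,5],"rot":[0,0,0]},{"grip":0,"linear":[0,0,0],"rot":[0,0,0]},{"grip":0,"linear":[0,0,0],"rot":[0,0,0]}]';python3 -m creep '[{"grip":0,"linear":[0,0,3],"rot":[0,0,0]},{"grip":0,"linear":[0,0,0],"rot":[0,0,0]},{"grip":0,"linear":[0,0,0],"rot":[0,0,0]}]';python3 -c "
from h import *
d=np.array([.707,0,-.707]);plan(np.array([-22,-97,282])-9*d,45)
p,dd=imaging.capture('side')
u,v=(int(a) for a in proj('side',w(np.array([-22,-97,282]))))
crop(p,max(u-50,0),max(v-50,0),u+50,v+50,5,f'pics/s20.png')"
```

```text
time_s: 22.13
eef_pos: [545.0, 198.0, 293.7]
ee_rot: [0.372, -0.21, 0.9, 0.085]
force: [0.5, 1.1, -0.3]
grip_width: 0.001
time_s: 22.38
eef_pos: [547.5, 199.1, 293.2]
ee_rot: [0.374, -0.209, 0.899, 0.085]
force: [-1.4, 0.8, 6.3]
grip_width: 0.005
t 22.3833 tcp rack [-29.726 -97.29  293.203] F [-1.386  0.81   6.254] g 0.00473528926342848 q [ 0.01   0.052  1.85   0.583  0.582 -2.402]
rot first (tool): [-0.002  0.002  0.005] 0.005343908217286214
then linear (goal tool axes): [2.459 0.29  4.386]
```

View pics/s20.png

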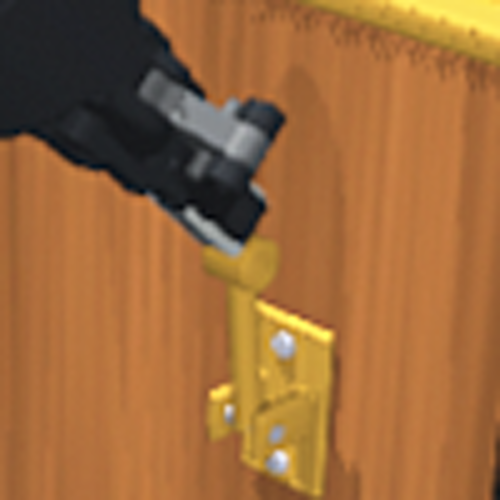

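```bash
python3 -m creep '[{"grip":0,"linear":[0,0,-30],"rot":[0,0,0]},{"grip":0,"linear":[0,0,-30],"rot":[0,0,0]},{"grip":0,"linear":[0,0,0],"rot":[0,0,0]},{"grip":0,"linear":[0,0,0],"rot":[0,0,0]}]';python3 -c "
from h import *
d=np.array([.707,0,-.707]);plan(np.array([-22,-97,282])-9*d,45)
for nm in('side','top'):
    p,dd=imaging.capture(nm);C=rk(cloud(nm,dd))
    for lo,hi in[((-50,-120,265),(-9,-70,300)),((-45,-110,235),(-9,-84,265))]:
        Q=C[np.all((C>lo)&(C<hi),-1)]
        if len(Q)>5:print(nm,len(Q),np.percentile(Q,[2,50,98],axis=0).round(1).tolist())
    u,v=(int(a) for a in proj(nm,w(np.array([-22,-97,282]))))
    crop(p,max(u-50,0),max(v-50,0),u+50,v+50,4,f'pics/{nm}21.png')
a=cv2.imread('pics/side21.png');b=cv2.imread('pics/top21.png');cv2.imwrite('pics/j21.png',np.hstack([a,b]))"
```

```text
time_s: 22.77
eef_pos: [508.7, 180.2, 335.1]
ee_rot: [0.374, -0.209, 0.9, 0.084]
force: [1.6, 0.3, -1.0]
grip_width: 0.005
t 22.7667 tcp rack [-72.911 -97.343 335.053] F [ 1.606  0.269 -1.002] g 0.00541138177034252 q [-0.043 -0.088  1.874  0.542  0.708 -2.37 ]
rot first (tool): [-0.002  0.001  0.005] 0.005211911989845727
then linear (goal tool axes): [ 1.514  0.343 64.515]
side 184 [[-38.6, -107.7, 266.1], [-33.2, -101.5, 284.6], [-24.1, -90.0, 292.5]]
side 101 [[-32.8, -102.8, 235.9], [-28.6, -100.9, 250.4], [-23.1, -94.5, 264.2]]
top 112 [[-36.7, -104.0, 279.9], [-28.9, -94.4, 289.1], [-20.4, -87.1, 292.8]]
top 12 [[-27.9, -94.8, 235.6], [-24.8, -92.1, 244.5], [-19.1, -90.8, 251.4]]
```

View pics/j21.png

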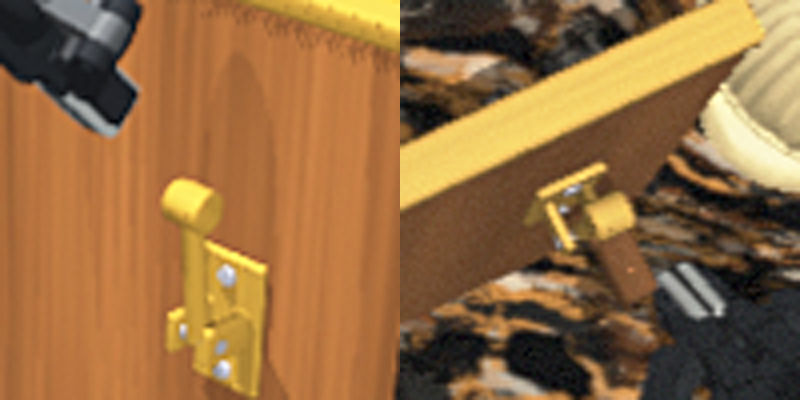

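```bash
python3 -c "
from h import *
plan(np.array([-66,-97,274]),45)"
python3 -m creep '[{"grip":0,"linear":[19,0.3,13],"rot":[0,0,0]},{"grip":0,"linear":[19,0,14],"rot":[0,0,0]},{"grip":0,"linear":[0,0,10],"rot":[0,0,0]},{"grip":0,"linear":[0,0,0],"rot":[0,0,0]},{"grip":0,"linear":[0,0,0],"rot":[0,0,0]},{"grip":0,"linear":[0,0,0],"rot":[0,0,0]}]';python3 -c "
from h import *
plan(np.array([-40,-97,274]),45)"
```

```text
t 22.8667 tcp rack [-72.625 -97.113 332.899] F [-0.163 -0.476 -0.147] g 3.3711626512279294e-05 q [-0.042 -0.084  1.875  0.542  0.707 -2.37 ]
rot first (tool): [-0.    -0.003  0.004] 0.0046738293494751355
then linear (goal tool axes): [36.963  0.113 46.332]
time_s: 23.37
eef_pos: [508.4, 180.4, 280.7]
ee_rot: [0.372, -0.21, 0.9, 0.085]
force: [-0.6, 1.1, -0.1]
grip_width: 0.004
t 23.3667 tcp rack [-73.156 -96.992 280.719] F [-0.573  1.101 -0.067] g 0.003680897937739183 q [-0.043 -0.036  1.972  0.652  0.587 -2.508]
rot first (tool): [-0.    -0.002  0.004] 0.004803125691190916
then linear (goal tool axes): [-18.694  -0.008  28.196]
```

```bash
python3 -m creep '[{"grip":0,"linear":[-4,0,14],"rot":[0,0,0]},{"grip":0,"linear":[-7,0,7],"rot":[0,0,0]},{"grip":0,"linear":[-5,0,5],"rot":[0,0,0]},{"grip":0,"linear":[-2,0,2],"rot":[0,0,0]},{"grip":0,"linear":[0,0,0],"rot":[0,0,0]},{"grip":0,"linear":[0,0,0],"rot":[0,0,0]}]'; python3 -m creep '[{"grip":0,"linear":[-1.5,0,1.5],"rot":[0,0,0]},{"grip":0,"linear":[0,0,0],"rot":[0,0,0]},{"grip":0,"linear":[0,0,0],"rot":[0,0,0]}]';python3 -c "
from h import *
plan(np.array([-40,-97,274]),45)"
```

```text
time_s: 23.87
eef_pos: [537.2, 194.7, 273.4]
ee_rot: [0.372, -0.21, 0.9, 0.085]
force: [0.1, -0.7, 0.5]
grip_width: 0.002
time_s: 24.12
eef_pos: [539.1, 195.4, 273.3]
ee_rot: [0.372, -0.209, 0.9, 0.085]
force: [-0.3, -0.2, 0.8]
grip_width: 0.0
t 24.1167 tcp rack [-38.899 -96.913 273.301] F [-0.296 -0.185  0.76 ] g 0.00013887957445950967 q [ 0.001  0.053  1.902  0.635  0.546 -2.468]
rot first (tool): [-0.    -0.002  0.004] 0.004614851879600787
then linear (goal tool axes): [ 0.285 -0.087 -1.273]
```

```bash
for i in 1; do python3 -m creep '[{"grip":0,"linear":[-1.5,0,1.5],"rot":[0,0,0]},{"grip":0,"linear":[0,0,0],"rot":[0,0,0]},{"grip":0,"linear":[0,0,0],"rot":[0,0,0]}]';python3 -m creep '[{"grip":0,"linear":[-1.5,0,1.5],"rot":[0,0,0]},{"grip":0,"linear":[0,0,0],"rot":[0,0,0]},{"grip":0,"linear":[0,0,0],"rot":[0,0,0]}]';python3 -c "
from h import *
plan(np.array([-40,-97,274]),45)
p,dd=imaging.capture('side')
u,v=(int(a) for a in proj('side',w(np.array([-22,-97,282]))))
crop(p,max(u-50,0),max(v-50,0),u+50,v+50,5,f'pics/s22.png')"; done
```

```text
time_s: 24.37
eef_pos: [541.1, 196.5, 273.2]
ee_rot: [0.372, -0.21, 0.9, 0.085]
force: [-0.5, 0.1, 0.1]
grip_width: -0.004
time_s: 24.62
eef_pos: [542.0, 197.0, 273.1]
ee_rot: [0.371, -0.21, 0.9, 0.085]
force: [-20.3, -12.2, 9.2]
grip_width: 0.002
t 24.6167 tcp rack [-35.597 -96.746 273.059] F [-20.303 -12.22    9.151] g 0.0015795343015084981 q [ 0.005  0.062  1.893  0.628  0.546 -2.46 ]
rot first (tool): [-0.    -0.004  0.005] 0.006561174266729601
then linear (goal tool axes): [ 2.447 -0.254 -3.779]
```

View pics/s22.png

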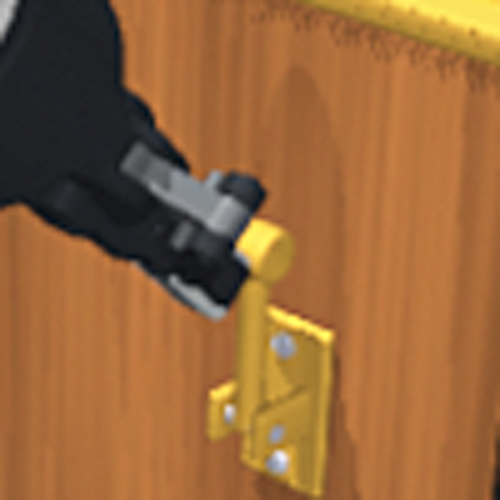

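Hard stop reached (about 24 N). I'll back straight off horizontally and check.

```bash
python3 -m creep '[{"grip":0,"linear":[5,0,-5],"rot":[0,0,0]},{"grip":0,"linear":[10,0,-10],"rot":[0,0,0]},{"grip":0,"linear":[10,0,-20],"rot":[0,0,0]},{"grip":0,"linear":[0,0,-30],"rot":[0,0,0]},{"grip":0,"linear":[0,0,-30],"rot":[0,0,0]},{"grip":0,"linear":[0,0,0],"rot":[0,0,0]},{"grip":0,"linear":[0,0,0],"rot":[0,0,0]},{"grip":0,"linear":[0,0,0],"rot":[0,0,0]}]';python3 -c "
from h import *
plan(np.array([-40,-97,274]),45)
for nm in('side','top'):
    p,dd=imaging.capture(nm);C=rk(cloud(nm,dd))
    for lo,hi in[((-50,-120,265),(-9,-70,300)),((-110,70,190),(-76,115,260)),((-70,20,50),(-30,160,190)),((-70,20,246),(-30,160,290))]:
        Q=C[np.all((C>lo)&(C<hi),-1)]
        if len(Q)>5:print(nm,len(Q),np.percentile(Q,[2,50,98],axis=0).round(1).tolist())
    cv2.imwrite(f'pics/{nm}23.png',p[60:440,200:520,::-1])
a=cv2.imread('pics/side23.png');b=cv2.imread('pics/top23.png');cv2.imwrite('pics/j23.png',np.hstack([a,b]))"
```

```text
time_s: 25.33
eef_pos: [467.0, 160.2, 322.3]
ee_rot: [0.372, -0.209, 0.9, 0.085]
force: [-0.3, -0.1, -0.4]
grip_width: -0.003
t 25.3333 tcp rack [-119.2    -96.984  322.331] F [-0.271 -0.141 -0.445] g -0.0031737904892003245 q [-0.116 -0.194  1.995  0.601  0.738 -2.47 ]
rot first (tool): [-0.    -0.003  0.004] 0.0045477738011268495
then linear (goal tool axes): [-21.828  -0.016  90.178]
side 192 [[-32.3, -107.4, 266.4], [-26.6, -101.5, 284.8], [-16.9, -90.3, 292.5]]
side 111 [[-93.5, 81.1, 220.5], [-87.9, 85.4, 231.0], [-78.3, 99.2, 236.9]]
side 1639 [[-69.7, 46.3, 74.3], [-66.3, 82.2, 132.3], [-55.4, 134.1, 186.7]]
side 279 [[-62.2, 70.4, 246.5], [-59.9, 84.5, 259.9], [-49.3, 112.8, 276.1]]
top 113 [[-30.1, -104.3, 281.4], [-22.5, -94.7, 289.6], [-13.2, -86.9, 293.9]]
top 91 [[-91.9, 85.0, 226.6], [-84.4, 93.7, 233.4], [-76.6, 102.2, 237.7]]
top 382 [[-68.6, 50.6, 75.0], [-64.4, 101.5, 158.5], [-52.6, 136.7, 186.9]]
top 205 [[-60.1, 74.1, 249.0], [-54.9, 94.1, 271.5], [-47.3, 113.4, 277.6]]
```

View pics/j23.png

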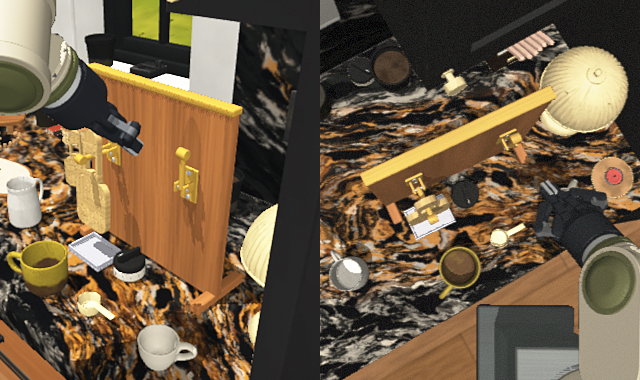

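```bash
python3 -c "
from rig import ctrl
print(ctrl.finish_job())"
```

```text
the job is handed in; nothing more can be done
None
```

The job is handed in at about 25.5 s. I folded the spare peg out, moved the board onto it by its handle hole, and folded the emptied peg up flat. The hand-in reports no verdict.

**Last checks (depth from both cameras):**
- **Spare peg:** it is on its stop, with the knob top at the same height (about 237 mm) as the loaded peg's was.
- **Board:** it hangs free over the tray. The hole centre is about 58 mm from the panel, it is centred on the peg within about 2 mm, and it leans about 0.04 rad. Its position did not change between looks.
- **Emptied peg:** the knob front is 31 mm from the panel, the value for fully flat. It was pushed until the stop answered with about 24 N.
- **Gripper and other things:** the gripper stands clear with about 0 N on it. The timer, mug, cup and scoop look unmoved in the pictures; I did not measure them.

**What went wrong and was mended:**
- The pinch pull left the spare peg about 0.07 rad short of its stop. A push from above seated it.
- The pinch fold left the emptied peg at about 1.34 rad, because the knob slipped in the grip. A first push from above brought it only to about 1.38 rad. A second push, from the front, brought it flat.
- The two cameras disagree by about 3 to 4 mm sideways, so I used their mean.

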